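# Gauge the washed plates and lean them up to dry

## Robot

A 6-joint arm with a two-finger parallel gripper is mounted at the origin on the work surface. World frame = base frame: x ahead of the robot, y to its left, z up, the work surface at z = 0. Lengths are in m, angles in rad, forces in N, time in s.
With the tool pointing down it reaches from about 0.35 to 0.975 m from the base axis. Payload 4.9 kg.
Tool frame: the origin (TCP) lies at the very end of the fingers, on their centre line; the grasp point (between the pads) lies 19 mm behind it (ctrl.tcp_to_grasp is the z of the grasp point in the tool frame, in m); z points along the fingers, y is the line along which they close (so a half turn about z gives the same grasp; the last joint's range is limited). The gripper opens to 85 mm and grips with 20 to 120 N. Pads are 22 mm wide; open, the fingers measure 114 mm over their backs; the gripper's body (76 mm by 85 mm) begins 54 mm behind the grasp point. The pads swing forward as they close: fully open they stand 13 mm farther back than shut.
Start: joints at [-1.366, 0.053, 1.613, -0, 1.476, -0.119], TCP at [0.199, -0.593, 0.231] pointing down, gripper open.
Joint ranges: [-3.01, 3.01], [-1.01, 2.22], [0.06, 2.58], [-1.02, 4.17], [0.09, 2.62], [-3.14, 3.14]. Speed limits (rad/s): [2.57, 2.57, 3.14, 3.14, 3.14, 3.14].

## Interface

Orientations are given as a rotation vector (axis times angle).
In Python, from station import ctrl, eyes, job, nets gives the robot as it stands. The module is installed in compiled form; this text tells all that it offers.
- The arm moves only by the tool jog_arm, never from a script. Its argument "commands" is one flat list of numbers, 7 for each row, row after row: the shift along the tool's x, y, z each as a share of 0.06 m, from -1 to 1, then the turn, a rotation vector about the tool's x, y, z each as a share of 0.1 rad, from -1 to 1, then the finger opening in mm, from 0 to 85.4. In form: [x, y, z, ax, ay, az, grip, x, y, z, ax, ay, az, grip, ...]. A call has 1 to 20 rows; each row shifts and turns the commanded pose from where the row before left it, along the tool's axes as they then stand; what a row does not reach is not made up. A row lasts 1/8 s, in which the tool goes at most 62.5 mm and 10.7 degrees, less where a joint would pass 70% of its speed; a pose out of reach is approached as far as the arm can. A call with a number of a shift or a turn outside -1 to 1 is refused whole. A call with a gripper value outside its range is refused whole. The fingers move at their own pace and stop on an object; "newtons" is the grip in N (left out, the last holds). Time passes only in rows, so rows that do not move let the fingers close. It gives the time, the measured TCP pose, the force, the opening and the grip force at its end, in the units of the state.
- ctrl.get_obs(): the state, without advancing time (a new reading comes with each control period).
- eyes.get_image(name): name is "scene" or "top" or "wrist"; returns a dict with "image" (400x640x3 uint8, red, green, blue), "z_map" (400x640 float32, m along the optical axis (not along the pixel's ray), 0 where there is no reading), "K" (3x3 intrinsics, pixels), "cam_to_world" (4x4, takes a point from camera to world coordinates). Camera axes: x right, y up, looking along -z (the intrinsics and any distortion apply to the point x, -y, -z); pixel columns grow to the right and rows downward; lengths in m; the calibration is good to about 2 mm. A picture is of the moment at which its call begins.
- job.finish_job(): hands the job in; it is judged then, once.
Trained networks look in the newest picture that a camera, given by its name, has taken for a name from the list of things; names that differ only in an ending like _2 or _b are one class to them, and where a whole thing is asked for, a point or a joint stands for the part that bears it (a point fixed in the world has none). Each returns a list of dicts, best first, with "p" (0 to 1); they miss things now and then, are a little off and sometimes report something else, mostly with a low value. They report only what shows in the picture. A call takes as long as a camera call. They do not tell look-alikes from the thing itself.
- nets.silhouettes(camera, name): "mask" (400x640 bool, what is visible of it) and "bbox" ([left, top, right, bottom] in pixels, round what is visible of it).
The state is a dict: "t": time; "q": joint angles; "dq": joint speeds; "effort": joint torques, N m; "tool_pos": TCP position; "tool_rot": TCP orientation; "contact_force": force on the tool from outside, world axes, zero at the start; "wrist_torque": the same for the moment, N m; "opening": finger opening in m; "grip_force": force on a finger pad.
Only numpy, scipy, OpenCV 4.12 (cv2) and the standard library are available. Lean on these libraries where they do the work, as an engineer would, in place of code of your own. Each camera call takes 0.05 s, during which the arm holds its last target. There are 200 camera calls.

## Task

Check the thickness of the aluminium plates on the bench (two or three of them): first stand the bridge gauge by itself on a bare patch of bench and let go for a second to see that it reads zero, then, from the longest plate to the shortest, stand it on the bench astride each one, over its middle, so that its sprung foot rides up onto the plate, and leave it there for a second to read. Then stand the gauge upright in the silicone tray again, and lean every plate in the rack to dry, side by side, its length running straight up from the toe strip to the rail, lower end on the bench behind the strip and underside on the rail. Do not disturb the jar, the fan housing or the hex key case.

Things in the scene. Friction and masses are not known exactly. Their poses are not given: they have to be found in the camera images.
- gauge: Loose bridge gauge, 0.65 kg, two steel legs, cross-beam, black grip block on top, sprung brass foot between the legs. Origin: midway between the legs at their soles; z up, y leg to leg. Legs 60 mm long in x, y from 48 to 62 mm each side. Beam z 72 to 86 mm. Grip block centred, 36 mm (x) by 24 mm (y), z 86 to 142 mm: pinch it across y from above. Starts standing in the tray.
- gauge_foot (a joint): Gauge reading in m: 0 with the foot (brass disc 26 mm across, on the gauge's centre line) level with the leg soles, rising to 0.045 as it is pushed up. With the legs on the bench astride a plate it reads the plate's thickness. The spring presses down with 1 N at 0 and 1.8 N at 22 mm, less than the gauge's weight, so the gauge stands alone.
- foot_tip (a point): Centre of the underside of the gauge's sprung foot; it lies above the leg soles by the reading.
- tray: Grey-brown silicone tray, fixed, outside 130 mm (x) by 180 mm (y) by 16 mm high, walls and floor 5 mm thick. Origin: centre of its underside on the bench.
- rack: Fixed steel rack. Origin: on the bench, middle of the toe strip's inner face; x from the strip to the rail, y along the strip. Strip x -10 to 0 mm, 8 mm high, 352 long. Rail: bar 12 mm across along y, axis at x 85, z 66 mm; 12 mm posts at y +-170 mm. A plate with its lower edge on the bench at x 10 to 15 mm and its underside on the rail rests at about 45 degrees, upper end away from the strip.
- jar: Bystander: glass jar with twist cap, 72 mm across, 105 mm high; origin at the centre of its base.
- fan_housing: Bystander: black plastic fan motor housing, 110 mm across and 66 mm high with three lugs and a shaft stub; origin at the centre of its base.
- hex_case: Bystander: hex key set in an open hinged grey plastic case, 75 by 130 mm; origin at the centre of its base.
- plate_long: The long plate, loose: flat aluminium plate 175 mm long (its x), 50 mm wide (its y), 14 mm thick (its z), 0.33 kg give or take 15 percent, a dark bolt hole near each end. Origin: centre of its underside. Starts flat on the bench. Absent from some runs.
- plate_mid: The mid plate, loose: flat aluminium plate 150 mm long (its x), 50 mm wide (its y), 22 mm thick (its z), 0.45 kg give or take 15 percent, a dark bolt hole near each end. Origin: centre of its underside. Starts flat on the bench. Absent from some runs.
- plate_short: The short plate, loose: flat aluminium plate 125 mm long (its x), 50 mm wide (its y), 18 mm thick (its z), 0.30 kg give or take 15 percent, a dark bolt hole near each end. Origin: centre of its underside. Starts flat on the bench. Absent from some runs.
Not all that is in view belongs to the job. What is shaped like the plate_mid but pink, purple or turquoise is not meant.

How it is judged:
By the outcome, as a careful person would: the job done as asked, in the order asked, and still so for the second after the job is handed in, with the robot touching nothing.
Of plate_long, plate_mid, plate_short only 2 to 3 are there at a start; the rules pass over those that are not, and their reading is None.
At some moment in a run one of plate_long, plate_mid, plate_short may be knocked a few centimetres aside while the robot is not near it.
It also fails if it takes over 210 s, if anything falls off the work surface, if the arm or the gripper's body presses on something with over 40 N, if the wrist force passes 120 N, or if a joint passes its speed limit or range.

## Working session

There is one attempt and no reset: what is moved stays moved. The work goes in short steps, Python scripts to look and compute and a tool call to move; the robot and the scene stay as the last step left them, time stands still between calls to the robot, and variables do not carry over. Pictures are saved under pics/ and viewed, at most 14 in all, crops included, and the job is handed in when it is done.

Besides the shell and the picture viewer there is one more tool, called after "Call:" in YAML: its name, and indented under it one key for each argument. jog_arm: Moves the arm, as the interface text tells. Shift numbers are shares of 0.06 m and turn numbers shares of 0.1 rad, none past 1 either way. Its arguments: {"type":"object","properties":{"commands":{"type":"array","items":{"type":"number"}},"newtons":{"type":"number"}},"required":["commands"]}

```bash
ls; mkdir -p pics; python3 - <<'E'
from station import ctrl, eyes, job, nets
import cv2
o=ctrl.get_obs()
for k,v in o.items(): print(k,v)
print(ctrl.tcp_to_grasp)
for c in ("scene","top"):
    d=eyes.get_image(c); cv2.imwrite(f"pics/{c}0.png",d["image"][:,:,::-1])
    print(c,d["K"].tolist(),d["cam_to_world"].round(3).tolist(), [k for k in d])
E
```

```text
pics
t 0.0
q [-1.36599733e+00  5.33571877e-02  1.61431541e+00  1.95577418e-05
  1.47597166e+00 -1.19011653e-01]
dq [-2.65985562e-04 -8.54375072e-04  1.19664963e-05  1.25152528e-03
 -1.00041048e-04 -1.76234795e-04]
effort [-8.32639271e-04 -3.93689203e+01 -3.70174742e+01 -2.31096192e-04
  7.30016400e-03 -1.57511363e-05]
tool_pos [ 0.19873435 -0.59190401  0.23005002]
tool_rot [-3.09848346e+00 -5.06087852e-01  1.07566280e-04]
contact_force [ 0.48987159 -0.18327756  0.42368964]
wrist_torque [ 0.0808326   0.03448763 -0.05693482]
grip_force 0.0
opening 0.0856782476800274
-0.0187
scene [[386.9134866882386, 0.0, 313.3838495571615], [0.0, 386.9134866882386, 194.00029137792274], [0.0, 0.0, 1.0]] [[0.776, -0.487, 0.401, 1.02], [0.63, 0.585, -0.511, -0.786], [0.014, 0.649, 0.761, 1.053], [0.0, 0.0, 0.0, 1.0]] ['image', 'z_map', 'K', 'cam_to_world']
top [[466.40224763580517, 0.0, 321.38375129777], [0.0, 466.40224763580517, 200.56818915030024], [0.0, 0.0, 1.0]] [[0.014, 0.98, -0.198, 0.165], [-1.0, 0.013, -0.008, -0.098], [-0.005, 0.198, 0.98, 1.596], [0.0, 0.0, 0.0, 1.0]] ['image', 'z_map', 'K', 'cam_to_world']
```

View pics/top0.png

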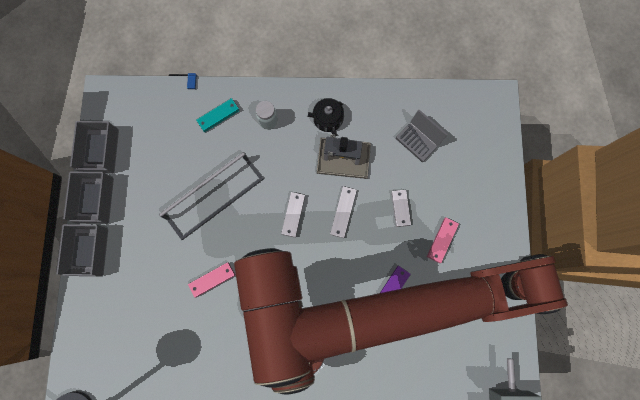

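View pics/scene0.png

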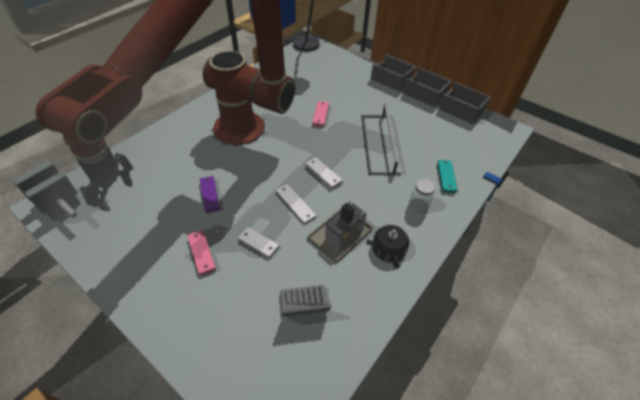

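```bash
cat > h.py <<'E'
from station import ctrl, eyes, job, nets
import numpy as np, cv2
from scipy.spatial.transform import Rotation as R
def cloud(d):
    z=d["z_map"]; K=d["K"]; v,u=np.mgrid[:400,:640]
    X=np.stack([(u-K[0,2])/K[0,0]*z,-(v-K[1,2])/K[1,1]*z,-z,np.ones_like(z)],-1)
    P=(X@d["cam_to_world"].T)[...,:3]; P[z<=0]=np.nan; return P
def rect(P,m,zlo,zhi):
    p=P[m]; p=p[(p[:,2]>zlo)&(p[:,2]<zhi)]
    if len(p)<10: return None
    (c,s,a)=cv2.minAreaRect((p[:,:2]*1000).astype(np.float32))
    if s[0]<s[1]: s=s[::-1]; a+=90
    return np.round(c,1),np.round(s,1),round((a+90)%180-90,1),np.round(np.percentile(p[:,2],[5,50,95])*1000,1),len(p)
E
python3 - <<'E'
from h import *
for c in("top","scene"):
    d=eyes.get_image(c);P=cloud(d)
    print(c,'bench z',np.nanmedian(P[...,2]))
    for n in ("gauge","tray","rack","jar","fan_housing","hex_case","plate_long","plate_mid","plate_short"):
        for r in nets.silhouettes(c,n)[:4]:
            m=r["mask"]; print(n,round(r["p"],2),r["bbox"],rect(P,m,-.05,.3), d["image"][m].mean(0).round())
E
```

```text
top bench z -0.0034448196544274445
gauge 0.6 [322.9, 133.4, 362.5, 165.8] (array([ 670.8, -157.8]), array([123.9,  97.5]), 81.9, array([ 54.8,  90.3, 144.9]), 732) [60. 60. 63.]
gauge 0.2 [258.0, 102.8, 276.7, 129.6] (array([804.2, 116.8]), array([121.1,  70.2]), 13.3, array([  6.5,  96.8, 108.3]), 513) [122. 123. 126.]
tray 0.83 [318.0, 137.4, 367.1, 179.5] (array([ 641. , -159.2]), array([184.2, 130.4]), 84.1, array([-2.6,  5.3, 16.5]), 1147) [99. 94. 87.]
rack 0.61 [159.3, 151.2, 262.5, 239.1] (array([504.4, 297.5]), array([360.1, 132.3]), -51.2, array([-2.3, 10.6, 73.8]), 875) [ 96.  96. 100.]
rack 0.57 [319.6, 136.7, 369.5, 177.1] (array([ 640.8, -161.2]), array([177.8, 128.4]), 84.8, array([-2.6,  5.1, 15.8]), 1037) [99. 94. 87.]
jar 0.73 [257.4, 103.9, 279.2, 129.8] (array([777.1, 111.1]), array([69. , 66.8]), -64.0, array([  9.3,  95.7, 108.3]), 493) [121. 122. 125.]
fan_housing 0.85 [309.6, 95.0, 345.5, 138.0] (array([802.8, -98.5]), array([125.1, 125. ]), 72.9, array([ 4.7, 61.1, 72.5]), 894) [36. 36. 38.]
hex_case 0.85 [395.4, 111.4, 448.5, 162.5] (array([ 731.2, -437.5]),
[... 2052 characters left out ...]
 187.9] (array([439.9,  18.6]), array([152.7,  66.1]), -10.9, array([ 8. , 22.8, 26.7]), 512) [161. 159. 159.]
plate_mid 0.82 [308.4, 102.4, 333.4, 126.0] (array([203.8, 291.3]), array([192.6,  58.7]), -60.3, array([ 2.7, 22.8, 27.5]), 339) [181. 110. 128.]
plate_mid 0.8 [436.0, 163.3, 457.6, 192.5] (array([797.4, 292.1]), array([153.7,  51.9]), -55.2, array([ 6.9, 22.9, 26.9]), 500) [ 47. 133. 127.]
plate_mid 0.74 [199.4, 175.9, 222.3, 213.8] (array([ 182.2, -317.6]), array([178.6,  52.6]), -33.8, array([12.6, 23.6, 27.5]), 527) [ 86.  52. 108.]
plate_short 0.6 [238.0, 228.6, 275.8, 261.6] (array([ 463.5, -354.3]), array([128.6,  62.5]), 6.1, array([ 7.9, 19.1, 22.9]), 627) [157. 155. 155.]
```

All three grey plates are present: the mid plate at top-image (293,213), the long at (344,211) and the short at (401,208). The gauge stands in the tray at (344,148), and the rack is at (212,195). The pink, purple and turquoise plates are decoys. Next I'll refine the poses.

```bash
cat >> h.py <<'E'
def flat(P,cx,cy,zlo,zhi,r=.11):
    m=(abs(P[...,0]-cx)<r)&(abs(P[...,1]-cy)<r)
    return rect(P,m,zlo,zhi)
def Rdown(yaw): # tool z down, tool y along world dir (yaw+90deg): tool x along yaw mirrored
    x=np.array([np.cos(yaw),np.sin(yaw),0]); z=np.array([0,0,-1.]); return np.stack([x,np.cross(z,x),z],1)
def state():
    o=ctrl.get_obs(); return np.array(o["tool_pos"]),R.from_rotvec(o["tool_rot"]).as_matrix()
def leg(p,M,p2,M2,f=0.9):
    """constant row repeated N times, shift then turn"""
    w=R.from_matrix(M.T@M2).as_rotvec(); d=np.linalg.norm(p2-p)
    N=max(1,int(np.ceil(max(d/.06,np.linalg.norm(w)/.1)/f)))
    S=sum((M@R.from_rotvec(w*k/N).as_matrix() for k in range(N)))
    s=np.linalg.solve(S,p2-p)
    row=np.r_[s/.06,w/N/.1]
    return N,np.round(row,3)+0.
def plan(*way,f=0.9):
    p,M=state()
    for q,M2 in way:
        q=np.array(q,float); N,row=leg(p,M,q,M2,f); print(N,"x",row.tolist(),"->",q.round(4)); p,M=q,M2
E
python3 - <<'E'
from h import *
for c in("top","scene"):
    d=eyes.get_image(c);P=cloud(d); print(c)
    print('block',flat(P,.67,-.158,.125,.16,.06),'beam',flat(P,.67,-.158,.08,.098,.09))
    print('tray rim',flat(P,.641,-.16,.013,.02,.11))
    print('long',flat(P,.448,-.16,.009,.022,.1),'mid',flat(P,.44,.02,.017,.03,.09),'short',flat(P,.466,-.36,.013,.026,.09))
    for lo,hi,n in((.062,.08,'rail'),(.004,.012,'strip')):
        print(n,flat(P,.503,.297,lo,hi,.2))
    for r in nets.silhouettes(c,"rack")[:1]: 
        for lo,hi in((.062,.08),(.004,.0125)): print('rackmask',rect(P,r["mask"],lo,hi))
E
```

```text
top
block (array([ 654. , -155.3]), array([35.3, 23.6]), -10.0, array([130. , 145.4, 150.4]), 88) beam (array([ 654.9, -155.5]), array([123.8,  63. ]), 82.0, array([84.3, 89.7, 95.2]), 548)
tray rim (array([ 637.8, -156.5]), array([208.2, 186.8]), -5.3, array([13.5, 16.1, 19.7]), 148)
long (array([ 433.2, -169.9]), array([184.6, 154.4]), -41.9, array([ 9.5, 13.4, 18.7]), 628) mid (array([436. ,  11.8]), array([149.6,  50.4]), -11.4, array([17.6, 21.5, 26.9]), 544) short (array([ 463.5, -359.5]), array([125.7,  50.5]), 6.6, array([13.9, 17.8, 23.1]), 438)
rail (array([528.1, 316.3]), array([351. ,  13.7]), -50.9, array([63.7, 69.8, 75. ]), 371)
strip (array([503.2, 297.5]), array([399.5, 399.1]), 0.4, array([4.1, 5.6, 9.9]), 1374)
rackmask (array([527.7, 315.8]), array([347.6,  12.5]), -50.9, array([64.4, 70.4, 75.3]), 248)
rackmask (array([496.8, 291.3]), array([351. , 109.1]), -51.1, array([ 4.2,  6.9, 11.5]), 200)
scene
block (array([ 656.3, -154.7]), array([37.2, 26.3]), -6.1, array([127.8, 146. , 151.1]), 129) beam (array([ 655.7, -154.8]), array([126.5,  64.6]), 81.8, array([85. , 91.9, 95.7]), 524)
tray rim (array([ 620.9, -159.4]), array([179.2, 176.8]), 85.2, array([13.5, 16.6, 19.3]), 268)
long (array([ 449.9, -159.2]), array([178.5,  53.2]), -14.5, array([11.1, 15.4, 19.2]), 598) mid (array([437.5,  12.2]), array([151. ,  53.7]), -11.1, array([19.4, 23.6, 27.4]), 439) short (array([ 465.4, -357.5]), array([127.2,  54.3]), 5.8, array([15. , 19.5, 22.7]), 559)
rail (array([531.1, 315.1]), array([351.3,  13.7]), -50.8, array([67.3, 72.1, 75.8]), 197)
strip (array([503.1, 296.8]), array([399.6, 398.1]), -0.0, array([4.1, 5.2, 9.5]), 1334)
rackmask (array([533.2, 312.3]), array([344.2,  12.6]), -51.1, array([66.8, 72.2, 75.7]), 105)
rackmask (array([501.2, 295.3]), array([356.3, 113.5]), -50.9, array([ 4.5,  6.9, 11.4]), 91)
```

Both cameras agree on the poses. I'll move above the gauge.

```bash
python3 - <<'E'
from h import *
M=Rdown(np.radians(-8)); plan(([.655,-.155,.25],M),([.655,-.155,.098],M))
E
```

```text
12 x [0.703, -0.538, -0.026, 0.0, 0.0, 0.386] -> [ 0.655 -0.155  0.25 ]
3 x [0.0, 0.0, 0.844, 0.0, 0.0, 0.0] -> [ 0.655 -0.155  0.098]
```

Call:
jog_arm:
  commands: [0.703,-0.538,-0.026,0,0,0.386,85,0.703,-0.538,-0.026,0,0,0.386,85,0.703,-0.538,-0.026,0,0,0.386,85,0.703,-0.538,-0.026,0,0,0.386,85,0.703,-0.538,-0.026,0,0,0.386,85,0.703,-0.538,-0.026,0,0,0.386,85,0.703,-0.538,-0.026,0,0,0.386,85,0.703,-0.538,-0.026,0,0,0.386,85,0.703,-0.538,-0.026,0,0,0.386,85,0.703,-0.538,-0.026,0,0,0.386,85,0.703,-0.538,-0.026,0,0,0.386,85,0.703,-0.538,-0.026,0,0,0.386,85,0,0,0,0,0,0,85,0,0,0,0,0,0,85,0,0,0,0,0,0,85]

```text
t: 3.18
tool_pos: [0.6539, -0.156, 0.2502]
tool_rot: [3.134, -0.221, -0.0]
contact_force: [-0.3, 0.6, 0.1]
opening: 0.0848
grip_force: 0.0
```

```bash
python3 - <<'E'
from h import *
p,M=state(); print(p.round(4),np.degrees(np.arctan2(M[1,0],M[0,0])).round(2),M[2,2])
d=eyes.get_image("wrist"); cv2.imwrite("pics/w1.png",d["image"][:,:,::-1]); P=cloud(d)
print('block',flat(P,.655,-.155,.125,.16,.06),'beam',flat(P,.655,-.155,.075,.098,.09))
M=Rdown(np.radians(-8)); plan(([.655,-.155,.098],M))
E
```

```text
[ 0.6539 -0.156   0.2502] -8.06 -0.9999999676595798
block (array([ 657.6, -155.5]), array([35.6, 23.9]), -7.6, array([133.3, 146.3, 147.5]), 1321) beam (array([ 658. , -155.5]), array([124.4,  63.1]), 82.3, array([88.8, 90.6, 91.9]), 6346)
3 x [0.005, -0.007, 0.846, 0.001, -0.001, -0.004] -> [ 0.655 -0.155  0.098]
```

Call:
jog_arm:
  commands: [0.05,0,0.8,0,0,0,85,0,0,0.8,0,0,0,85,0,0,0.81,0,0,0,85,0,0,0,0,0,0,85,0,0,0,0,0,0,0,0,0,0,0,0,0,0,0,0,0,0,0,0,0,0,0,0,0,0,0,0,0,0,0,0,0,0,0,0,0,0,0,0,0,0]
  newtons: 50

```text
t: 4.47
tool_pos: [0.6589, -0.1555, 0.1075]
tool_rot: [3.134, -0.218, 0.005]
contact_force: [-0.1, 2.4, 5.7]
opening: 0.0232
grip_force: 51.2
```

```bash
python3 - <<'E'
from h import *
p,_=state(); M=Rdown(np.radians(-8)); print(p)
plan(([p[0],p[1],.2],M),([.625,.04,.2],M),([.625,.04,.104],M),)
E
```

```text
[ 0.65888146 -0.15549713  0.10753574]
2 x [0.002, 0.0, -0.771, 0.001, -0.015, 0.002] -> [ 0.6589 -0.1555  0.2   ]
4 x [-0.253, -0.787, 0.0, 0.0, 0.0, 0.0] -> [0.625 0.04  0.2  ]
2 x [0.0, 0.0, 0.8, 0.0, 0.0, 0.0] -> [0.625 0.04  0.104]
```

Call:
jog_arm:
  commands: [0,0,-0.771,0,0,0,0,0,0,-0.771,0,0,0,0,-0.253,-0.787,0,0,0,0,0,-0.253,-0.787,0,0,0,0,0,-0.253,-0.787,0,0,0,0,0,-0.253,-0.787,0,0,0,0,0,0,0,0,0,0,0,0,0,0,0,0,0,0,0,0,0,0.75,0,0,0,0,0,0,0.5,0,0,0,0,0,0,0.2,0,0,0,0,0,0,0,0,0,0,0,0,0,0,0,0,0,0]

```text
t: 6.1
tool_pos: [0.6252, 0.0394, 0.113]
tool_rot: [3.134, -0.22, 0.005]
contact_force: [0.2, 0.2, -6.2]
opening: 0.0233
grip_force: 52.0
```

```bash
python3 - <<'E'
from h import *
p,M=state(); print(p,np.degrees(np.arctan2(M[1,0],M[0,0])), M[:,2])
d=eyes.get_image("scene"); cv2.imwrite("pics/s2.png",cv2.resize(d["image"][:,:,::-1][130:290,230:480],None,fx=3,fy=3))
E
```

```text
[0.62521157 0.03944594 0.11295041] -8.019814633892787 [ 3.28949881e-03 -2.57947573e-04 -9.99994556e-01]
```

View pics/s2.png

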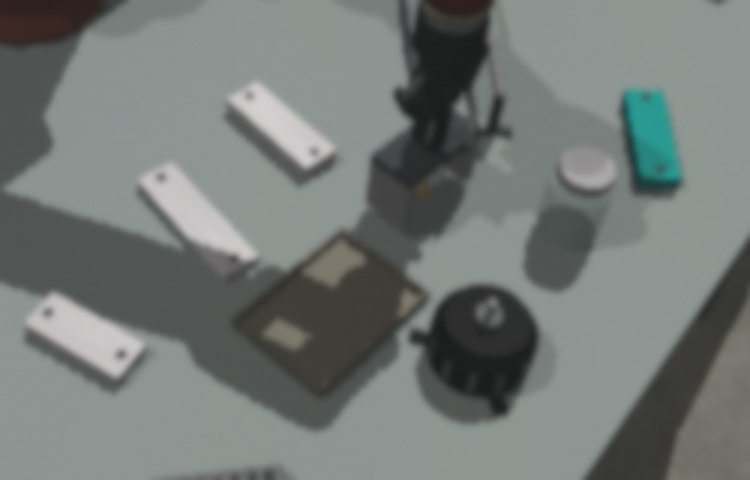

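The picture shows the gauge held upright at about (420,170) of the crop, over bare bench about 10 mm up. I'll lower it, release, wait, then regrip.

Call:
jog_arm:
  commands: [0,0,0.1,0,0,0,0,0,0,0.065,0,0,0,0,0,0,0,0,0,0,0,0,0,0,0,0,0,0,0,0,0,0,0,0,60,0,0,0,0,0,0,60,0,0,0,0,0,0,60,0,0,0,0,0,0,60,0,0,0,0,0,0,60,0,0,0,0,0,0,60,0,0,0,0,0,0,60,0,0,0,0,0,0,60,0,0,0,0,0,0,60,0,0,0,0,0,0,60,0,0,0,0,0,0,60,0,0,0,0,0,0,60,0,0,0,0,0,0,60,0,0,0,0,0,0,60,0,0,0,0,0,0,60]

```text
t: 8.52
tool_pos: [0.6238, 0.0399, 0.101]
tool_rot: [-3.134, 0.219, 0.0]
contact_force: [-0.1, -0.1, -0.5]
opening: 0.0599
grip_force: 0.0
```

```bash
python3 - <<'E'
from h import *
p,M=state(); print(p,np.degrees(np.arctan2(M[1,0],M[0,0])))
for c in ("top","scene"):
    d=eyes.get_image(c);P=cloud(d)
    print('block',flat(P,.625,.04,.08,.098,.075),'long',flat(P,.45,-.16,.009,.022,.09),'mid',flat(P,.44,.02,.017,.03,.09),'short',flat(P,.466,-.36,.013,.026,.09))
d=eyes.get_image("wrist"); print(flat(cloud(d),.625,.04,.075,.095,.09))
E
```

```text
[0.62378092 0.03993129 0.10104036] -7.987955892476103
block (array([613.7,  -6.9]), array([60.5, 28.8]), -9.0, array([80.5, 84.9, 90.5]), 102) long (array([ 453.8, -167.9]), array([165.1, 145.4]), 20.9, array([ 9.7, 13.5, 19.3]), 639) mid (array([436.3,  12. ]), array([150.7,  50. ]), -11.4, array([17.6, 21.4, 26.5]), 558) short (array([ 464. , -359.7]), array([124.7,  50.9]), 6.9, array([13.9, 17.6, 22.8]), 447)
block (array([623.4,  39.3]), array([126.9,  61.2]), 81.4, array([82.7, 87.4, 92.3]), 346) long (array([ 449.4, -159.5]), array([178.7,  53. ]), -14.4, array([11.5, 15.5, 19.1]), 605) mid (array([437.1,  12. ]), array([152.5,  54.6]), -11.1, array([19.2, 23.2, 27.3]), 435) short (array([ 464.5, -358. ]), array([126.7,  52.5]), 6.4, array([15.6, 19.6, 23. ]), 553)
(array([623.3,  39.9]), array([124.1,  63.9]), 81.2, array([80.7, 85.6, 86.8]), 15233)
```

Call:
jog_arm:
  commands: [0,0,0,0,0,0,0,0,0,0,0,0,0,0,0,0,0,0,0,0,0,0,0,0,0,0,0,0,0,0,0,0,0,0,0]

```text
t: 9.3
tool_pos: [0.6239, 0.0402, 0.1012]
tool_rot: [-3.133, 0.219, -0.001]
contact_force: [1.6, 2.3, 0.3]
opening: 0.0233
grip_force: 50.3
```

```bash
python3 - <<'E'
from h import *
p,_=state(); M=Rdown(np.radians(-8)); print(p); M2=Rdown(np.radians(-14.4))
plan(([p[0],p[1],.19],M),([.4487,-.16,.19],M2),([.4487,-.16,p[2]+.008],M2),)
E
```

```text
[0.62394746 0.04024889 0.10116254]
2 x [0.0, 0.0, -0.74, -0.003, -0.002, 0.001] -> [0.6239 0.0402 0.19  ]
5 x [-0.452, 0.764, 0.0, 0.0, 0.0, 0.223] -> [ 0.4487 -0.16    0.19  ]
2 x [0.0, 0.0, 0.674, 0.0, 0.0, 0.0] -> [ 0.4487 -0.16    0.1092]
```

Call:
jog_arm:
  commands: [0,0,-0.74,0,0,0,0,0,0,-0.74,0,0,0,0,-0.452,0.764,0,0,0,0.223,0,-0.452,0.764,0,0,0,0.223,0,-0.452,0.764,0,0,0,0.223,0,-0.452,0.764,0,0,0,0.223,0,-0.452,0.764,0,0,0,0.223,0,0,0,0,0,0,0,0,0,0,0,0,0,0,0,0,0,0,0,0,0,0]

```text
t: 10.55
tool_pos: [0.4486, -0.1598, 0.1891]
tool_rot: [-3.117, 0.391, 0.002]
contact_force: [0.2, -0.7, -6.0]
opening: 0.0238
grip_force: 52.4
```

```bash
python3 - <<'E'
from h import *
M=Rdown(np.radians(-14.4)); print(state()[0])
for c in("wrist","scene","top"):
    d=eyes.get_image(c); print(flat(cloud(d),.449,-.16,.009,.022,.1))
    if c=="scene": cv2.imwrite("pics/s3.png",cv2.resize(d["image"][:,:,::-1][130:290,200:450],None,fx=3,fy=3))
plan(([.4487,-.16,.109],M))
E
```

```text
[ 0.44862988 -0.15976766  0.18907925]
(array([ 491.6, -174.3]), array([130.1,  50.2]), -14.1, array([12.5, 13.7, 14.9]), 6243)
(array([ 476.1, -170.6]), array([160.5,  52.2]), -14.1, array([11.8, 15.5, 19.3]), 514)
(array([ 405.1, -180.2]), array([111.7,  28.4]), 32.5, array([ 9.4, 13. , 18.8]), 40)
2 x [-0.002, 0.002, 0.672, 0.0, 0.003, 0.01] -> [ 0.4487 -0.16    0.109 ]
```

View pics/s3.png

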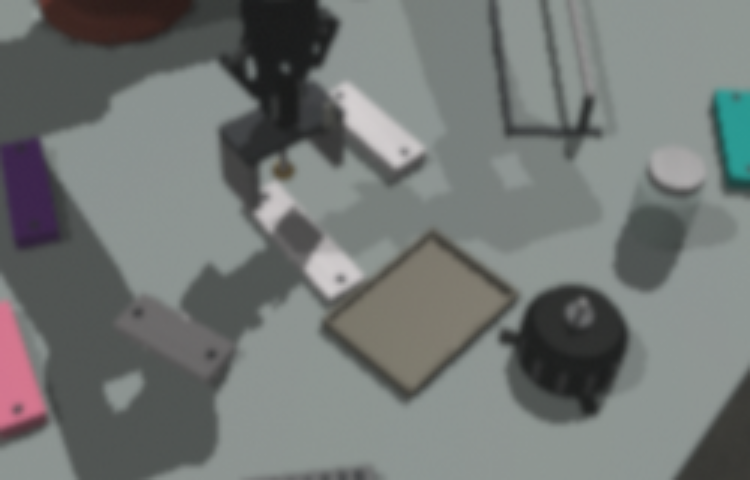

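The long plate has been knocked about 20 mm towards the tray, with its centre now near (0.4695,-0.1687). I'll correct for that.

```bash
python3 - <<'E'
from h import *
M=Rdown(np.radians(-14.1)); 
plan(([.4695,-.1687,.189],M),([.4695,-.1687,.109],M))
E
```

```text
1 x [0.368, 0.059, 0.01, -0.001, 0.006, -0.032] -> [ 0.4695 -0.1687  0.189 ]
2 x [0.0, 0.0, 0.667, 0.0, 0.0, 0.0] -> [ 0.4695 -0.1687  0.109 ]
```

Call:
jog_arm:
  commands: [0.368,0.059,0,0,0,-0.03,0,0,0,0.4,0,0,0,0,0,0,0.5,0,0,0,0,0,0,0.3,0,0,0,0,0,0,0.12,0,0,0,0,0,0,0,0,0,0,0,0,0,0,0,0,0,0]

```text
t: 11.58
tool_pos: [0.47, -0.1698, 0.1121]
tool_rot: [3.117, -0.388, 0.003]
contact_force: [-0.4, -0.0, -4.5]
opening: 0.0231
grip_force: 52.7
```

```bash
python3 - <<'E'
from h import *
d=eyes.get_image("scene"); P=cloud(d);print(flat(P,.469,-.168,.08,.098,.09),flat(P,.469,-.168,.009,.022,.1))
cv2.imwrite("pics/s4.png",cv2.resize(d["image"][:,:,::-1][150:270,220:370],None,fx=5,fy=5))
d=eyes.get_image("wrist"); print(flat(cloud(d),.469,-.169,.009,.022,.1))
E
```

```text
(array([ 469. , -170.2]), array([124.8,  65.6]), 74.3, array([84. , 95.8, 97.8]), 239) (array([ 494.5, -174.5]), array([163.4, 131. ]), 24.7, array([11.4, 15.8, 20.2]), 451)
(array([ 521.5, -183.9]), array([122.1,  95.2]), 75.9, array([12.6, 13.8, 15.2]), 8624)
```

View pics/s4.png

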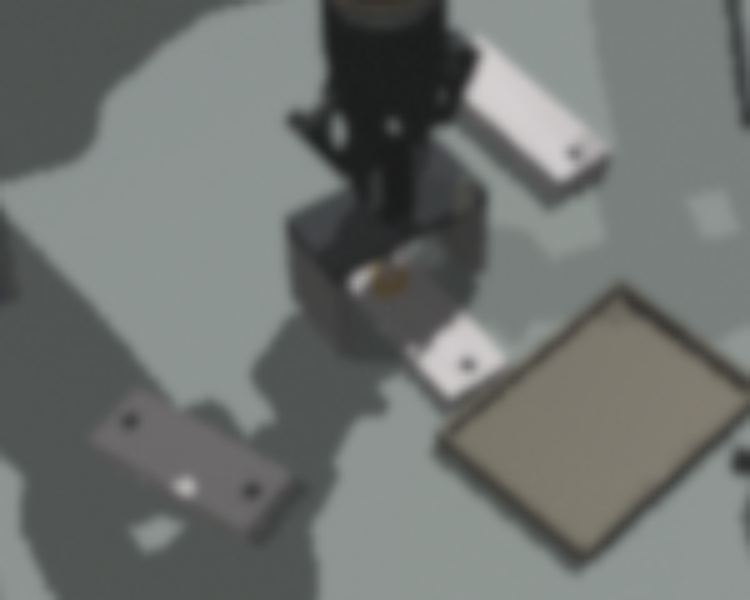

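The crop shows the gauge astride the long plate, with the foot at (390,280) over it. I'll set it down and release.

Call:
jog_arm:
  commands: [0,0,0.1,0,0,0,0,0,0,0.06,0,0,0,0,0,0,0.01,0,0,0,0,0,0,0,0,0,0,0,0,0,0,0,0,0,60,0,0,0,0,0,0,60,0,0,0,0,0,0,60,0,0,0,0,0,0,60,0,0,0,0,0,0,60,0,0,0,0,0,0,60,0,0,0,0,0,0,60,0,0,0,0,0,0,60,0,0,0,0,0,0,60,0,0,0,0,0,0,60,0,0,0,0,0,0,60,0,0,0,0,0,0,60,0,0,0,0,0,0,60,0,0,0,0,0,0,60,0,0,0,0,0,0,60]

```text
t: 14.05
tool_pos: [0.4691, -0.1694, 0.1004]
tool_rot: [-3.117, 0.388, 0.0]
contact_force: [-0.3, -0.3, -0.5]
opening: 0.0603
grip_force: 0.0
```

```bash
python3 - <<'E'
from h import *
p,M=state(); print(p,np.degrees(np.arctan2(M[1,0],M[0,0])))
for c in ("scene","top"):
    d=eyes.get_image(c);P=cloud(d)
    print('beam',flat(P,.469,-.168,.08,.098,.09),'mid',flat(P,.44,.02,.017,.03,.09),'short',flat(P,.466,-.36,.013,.026,.09))
d=eyes.get_image("wrist");P=cloud(d); print(flat(P,.469,-.169,.075,.095,.09));print(flat(P,.55,-.186,.009,.022,.04))
E
```

```text
[ 0.46912756 -0.16940021  0.10042669] -14.203516256918247
beam (array([ 468.9, -169.6]), array([125.3,  65.8]), 76.8, array([83.1, 87.5, 92.6]), 414) mid (array([438.3,  13.5]), array([150.6,  55. ]), -11.0, array([19.1, 23.7, 27.2]), 348) short (array([ 464.9, -358. ]), array([126.8,  53.5]), 6.4, array([15.3, 19.4, 22.8]), 556)
beam (array([ 455.2, -167.1]), array([124.3,  33.7]), 74.1, array([81.1, 85.6, 91.6]), 149) mid (array([435.8,  11.9]), array([149.9,  50.9]), -11.3, array([17.8, 21.7, 27. ]), 554) short (array([ 464.4, -359.6]), array([125. ,  51.3]), 6.5, array([13.7, 17.6, 22.9]), 434)
(array([ 468.1, -170.4]), array([124.4,  66.4]), 75.4, array([81.1, 85.7, 87. ]), 15439)
(array([ 544.7, -183. ]), array([80.2, 74.3]), 84.7, array([12.6, 13.9, 15.8]), 7501)
```

```bash
python3 - <<'E'
from h import *
p,M0=state(); M=Rdown(np.radians(-11.2))
plan(([p[0],p[1],.19],M0),([.4367,.012,.19],M))
E
```

```text
2 x [0.0, 0.0, -0.746, 0.0, 0.0, 0.0] -> [ 0.4691 -0.1694  0.19  ]
4 x [-0.303, -0.706, 0.0, 0.0, 0.0, -0.131] -> [0.4367 0.012  0.19  ]
```

Call:
jog_arm:
  commands: [0,0,0,0,0,0,0,0,0,0,0,0,0,0,0,0,0,0,0,0,0,0,0,0,0,0,0,0,0,0,0,0,0,0,0,0,0,-0.746,0,0,0,0,0,0,-0.746,0,0,0,0,-0.303,-0.706,0,0,0,-0.131,0,-0.303,-0.706,0,0,0,-0.131,0,-0.303,-0.706,0,0,0,-0.131,0,-0.303,-0.706,0,0,0,-0.131,0,0,0,0,0,0,0,0,0,0,0,0,0,0,0,0,0,0,0,0,0,0]

```text
t: 15.95
tool_pos: [0.4364, 0.0115, 0.1892]
tool_rot: [-3.126, 0.309, 0.002]
contact_force: [1.0, -0.4, -5.4]
opening: 0.0237
grip_force: 52.0
```

```bash
python3 - <<'E'
from h import *
u=np.array([np.cos(np.radians(11.2)),-np.sin(np.radians(11.2))])
print(state()[0])
for c in("wrist","scene"):
    P=cloud(eyes.get_image(c)); r=flat(P,.437,.012,.0175,.03,.1); print(r, 'centre from far end',r[0]+u*(r[1][0]/2-75))
M=Rdown(np.radians(-11.2)); plan(([.4367,.012,.109],M))
E
```

```text
[0.43639156 0.01148502 0.18923508]
(array([465.5,   6.5]), array([93.7, 50. ]), -11.2, array([20.5, 21.7, 22.9]), 4683) centre from far end [437.88611238  11.96769699]
(array([438.9,  12.5]), array([151.3,  52.1]), -11.4, array([18.8, 23.2, 26.8]), 341) centre from far end [439.53762085  12.37374767]
2 x [0.0, -0.005, 0.672, 0.0, 0.004, -0.008] -> [0.4367 0.012  0.109 ]
```

Call:
jog_arm:
  commands: [0.02,0,0.4,0,0,0,0,0,0,0.5,0,0,0,0,0,0,0.3,0,0,0,0,0,0,0.15,0,0,0,0,0,0,0.13,0,0,0,0,0,0,0,0,0,0,0,0,0,0,0,0,0,0,0,0,0,0,0,0,60,0,0,0,0,0,0,60,0,0,0,0,0,0,60,0,0,0,0,0,0,60,0,0,0,0,0,0,60,0,0,0,0,0,0,60,0,0,0,0,0,0,60,0,0,0,0,0,0,60,0,0,0,0,0,0,60,0,0,0,0,0,0,60,0,0,0,0,0,0,60,0,0,0,0,0,0,60]

```text
t: 18.42
tool_pos: [0.4378, 0.0119, 0.1012]
tool_rot: [3.127, -0.307, -0.0]
contact_force: [0.6, -0.3, -0.4]
opening: 0.0597
grip_force: 0.0
```

```bash
python3 - <<'E'
from h import *
p,M0=state(); print(p,np.degrees(np.arctan2(M0[1,0],M0[0,0])))
for c in ("scene","top"):
    d=eyes.get_image(c);P=cloud(d)
    print('beam',flat(P,.437,.012,.08,.098,.09),'short',flat(P,.466,-.36,.013,.026,.09))
    if c=="scene": cv2.imwrite("pics/s5.png",cv2.resize(d["image"][:,:,::-1][110:270,210:460],None,fx=3,fy=3))
d=eyes.get_image("wrist");P=cloud(d); print(flat(P,.437,.012,.075,.095,.09))
M=Rdown(np.radians(6.4))
plan(([p[0],p[1],.19],M0),([.4645,-.3588,.19],M))
E
```

```text
[0.43781839 0.01186462 0.10116878] -11.198788566089917
beam (array([438.3,  11.8]), array([126.2,  65.3]), 78.0, array([82.8, 87.6, 93.6]), 331) short (array([ 465. , -357.9]), array([127.3,  52.5]), 6.7, array([15.5, 19.5, 22.5]), 557)
beam (array([431.4,  12.5]), array([123.9,  51.9]), 79.9, array([80.5, 85.1, 90.3]), 194) short (array([ 464.1, -359.5]), array([124.7,  51.3]), 5.8, array([13.7, 17.9, 23.3]), 452)
(array([437.8,  11.5]), array([123.9,  64.7]), 78.4, array([81.1, 85.7, 86.8]), 15276)
2 x [0.0, 0.0, -0.74, 0.0, 0.0, 0.0] -> [0.4378 0.0119 0.19  ]
7 x [0.12, 0.88, 0.0, 0.0, 0.0, -0.439] -> [ 0.4645 -0.3588  0.19  ]
```

View pics/s5.png

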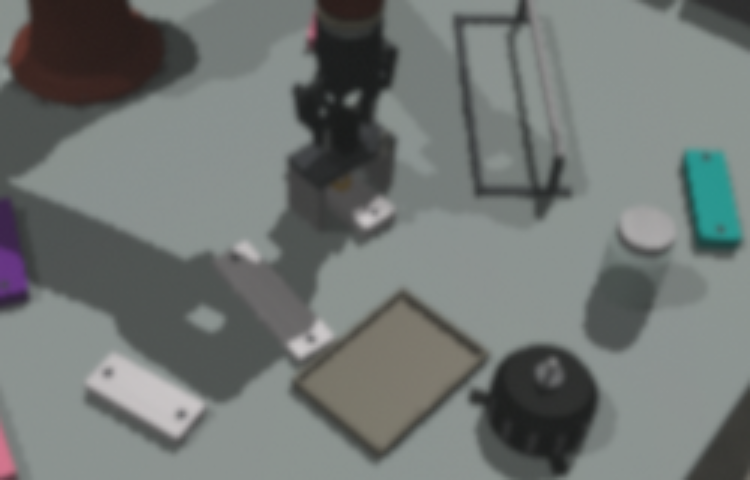

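The gauge stands level astride the mid plate, at crop (340,180). The short plate comes next.

Call:
jog_arm:
  commands: [0,0,0,0,0,0,0,0,0,0,0,0,0,0,0,0,0,0,0,0,0,0,0,0,0,0,0,0,0,0,0,0,0,0,0,0,0,-0.74,0,0,0,0,0,0,-0.74,0,0,0,0,0.12,0.88,0,0,0,-0.439,0,0.12,0.88,0,0,0,-0.439,0,0.12,0.88,0,0,0,-0.439,0,0.12,0.88,0,0,0,-0.439,0,0.12,0.88,0,0,0,-0.439,0,0.12,0.88,0,0,0,-0.439,0,0.12,0.88,0,0,0,-0.439,0,0,0,0,0,0,0,0,0,0,0,0,0,0,0,0,0,0,0,0,0,0]

```text
t: 20.7
tool_pos: [0.4639, -0.3573, 0.1889]
tool_rot: [-3.135, -0.177, 0.002]
contact_force: [0.3, -0.4, -6.3]
opening: 0.0235
grip_force: 52.6
```

```bash
python3 - <<'E'
from h import *
a=np.radians(6.4);u=np.array([np.cos(a),np.sin(a)])
print(state()[0])
for c in("wrist","scene"):
    P=cloud(eyes.get_image(c)); r=flat(P,.4645,-.359,.0135,.026,.09); print(r, 'centre from far end',r[0]+u*(r[1][0]/2-62.5))
M=Rdown(a); plan(([.4645,-.3588,.109],M))
E
```

```text
[ 0.46394691 -0.35729367  0.18887169]
(array([ 488.1, -357.2]), array([80.7, 50.1]), 6.8, array([16.4, 17.6, 18.9]), 3882) centre from far end [ 466.08804059 -359.66903685]
(array([ 474.4, -358. ]), array([107.6,  52.4]), 7.5, array([15.7, 19.6, 22.6]), 391) centre from far end [ 465.7542191  -358.96977971]
2 x [0.0, 0.01, 0.673, -0.002, 0.001, 0.006] -> [ 0.4645 -0.3588  0.109 ]
```

Call:
jog_arm:
  commands: [0.022,0.03,0.4,0,0,0,0,0,0,0.5,0,0,0,0,0,0,0.3,0,0,0,0,0,0,0.15,0,0,0,0,0,0,0.12,0,0,0,0,0,0,0,0,0,0,0,0,0,0,0,0,0,0,0,0,0,0,0,0,60,0,0,0,0,0,0,60,0,0,0,0,0,0,60,0,0,0,0,0,0,60,0,0,0,0,0,0,60,0,0,0,0,0,0,60,0,0,0,0,0,0,60,0,0,0,0,0,0,60,0,0,0,0,0,0,60,0,0,0,0,0,0,60,0,0,0,0,0,0,60,0,0,0,0,0,0,60]

```text
t: 23.18
tool_pos: [0.466, -0.3604, 0.1018]
tool_rot: [-3.137, -0.176, 0.0]
contact_force: [1.2, 0.5, -0.5]
opening: 0.0597
grip_force: 0.0
```

```bash
python3 - <<'E'
from h import *
p,M0=state(); print(p,np.degrees(np.arctan2(M0[1,0],M0[0,0])))
for c in ("scene","top"):
    d=eyes.get_image(c);P=cloud(d)
    print('beam',flat(P,.465,-.359,.08,.098,.09))
    for r in nets.silhouettes(c,"tray")[:1]: print('tray',rect(P,r["mask"],-.05,.03))
d=eyes.get_image("wrist");P=cloud(d); print(flat(P,.465,-.359,.075,.095,.09))
M=Rdown(np.radians(-5.8))
plan(([p[0],p[1],.19],M0),([.642,-.160,.19],M))
E
```

```text
[ 0.46596189 -0.36040486  0.10176387] 6.407956371027525
beam (array([ 467.9, -361.8]), array([125.7,  64.9]), -82.1, array([82.6, 87.3, 92.3]), 481)
tray (array([ 639.8, -154.3]), array([191.8, 142.1]), 84.6, array([ 3.2,  7.2, 17.8]), 1950)
beam (array([ 455.3, -404.3]), array([44.2, 17.7]), -69.5, array([80.5, 85.2, 90.6]), 33)
(array([ 466.2, -361.9]), array([124.1,  66.2]), -84.3, array([81.3, 85.6, 86.9]), 15548)
2 x [0.0, 0.0, -0.735, 0.0, 0.0, 0.0] -> [ 0.466  -0.3604  0.19  ]
5 x [0.605, -0.653, 0.0, 0.0, 0.0, 0.426] -> [ 0.642 -0.16   0.19 ]
```

Call:
jog_arm:
  commands: [0,0,0,0,0,0,0,0,0,0,0,0,0,0,0,0,0,0,0,0,0,0,0,0,0,0,0,0,0,0,0,0,0,0,0,0,0,-0.735,0,0,0,0,0,0,-0.735,0,0,0,0,0.605,-0.653,0,0,0,0.426,0,0.605,-0.653,0,0,0,0.426,0,0.605,-0.653,0,0,0,0.426,0,0.605,-0.653,0,0,0,0.426,0,0.605,-0.653,0,0,0,0.426,0,0,0,0,0,0,0,0,0,0,0,0,0,0,0,0,0,0,0,0,0,0]

```text
t: 25.3
tool_pos: [0.6406, -0.1606, 0.1887]
tool_rot: [-3.137, 0.161, 0.004]
contact_force: [0.7, -0.5, -7.1]
opening: 0.0233
grip_force: 52.1
```

```bash
python3 - <<'E'
from h import *
print(state()[0])
d=eyes.get_image("wrist");P=cloud(d); print(flat(P,.642,-.16,.011,.022,.11))
d=eyes.get_image("scene");P=cloud(d); print(flat(P,.642,-.16,.07,.15,.11))
cv2.imwrite("pics/s6.png",cv2.resize(d["image"][:,:,::-1][150:290,270:440],None,fx=4,fy=4))
M=Rdown(np.radians(-5.8)); plan(([.642,-.160,.107],M))
E
```

```text
[ 0.6406499  -0.16056493  0.18867108]
(array([ 696.8, -165.9]), array([180.1, 103.3]), 84.2, array([12.9, 15.3, 16.8]), 1760)
(array([ 640.5, -161. ]), array([126.1,  60.5]), 83.8, array([ 92.4, 117.8, 147.1]), 325)
2 x [0.008, -0.008, 0.688, -0.001, 0.005, -0.007] -> [ 0.642 -0.16   0.107]
```

View pics/s6.png

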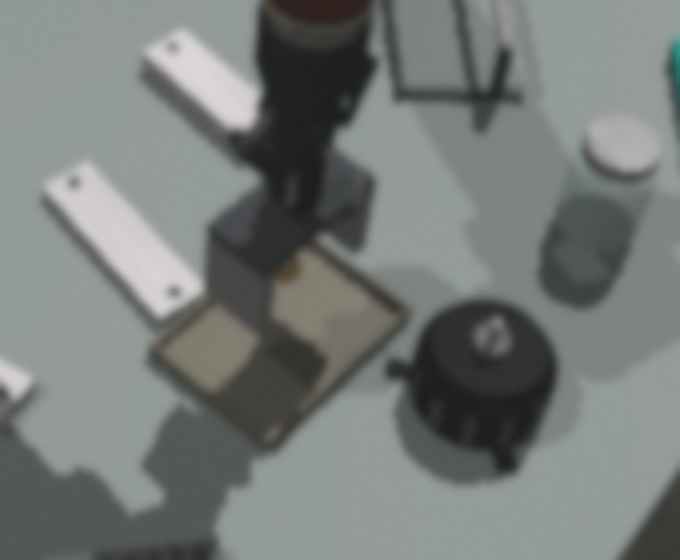

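The gauge is over the tray. I'll set it down, release and rise.

Call:
jog_arm:
  commands: [0.02,-0.01,0.4,0,0,0,0,0,0,0.4,0,0,0,0,0,0,0.3,0,0,0,0,0,0,0.15,0,0,0,0,0,0,0.12,0,0,0,0,0,0,0,0,0,0,0,0,0,0,0,0,0,0,0,0,0,0,0,0,60,0,0,0,0,0,0,60,0,0,0,0,0,0,60,0,0,0,0,0,0,60,0,0,0,0,0,0,60,0,0,-0.4,0,0,0,60,0,0,-0.8,0,0,0,60,0,0,-0.8,0,0,0,85,0,0,-0.5,0,0,0,85,0,0,0,0,0,0,85]

```text
t: 27.52
tool_pos: [0.6447, -0.1602, 0.2619]
tool_rot: [3.135, -0.159, 0.01]
contact_force: [0.6, -0.1, 0.2]
opening: 0.0849
grip_force: 0.0
```

```bash
python3 - <<'E'
from h import *
p,M0=state(); print(p)
for c in ("scene","top","wrist"):
    d=eyes.get_image(c);P=cloud(d)
    print('beam',flat(P,.642,-.16,.08,.098,.09),'block',flat(P,.642,-.16,.12,.16,.09))
    print('long',flat(P,.4695,-.1687,.009,.022,.09),'mid',flat(P,.44,.012,.017,.03,.09),'short',flat(P,.466,-.36,.013,.026,.09))
    if c=="top":
        print('tilt',[ (r["p"],rect(P,r["mask"],.08,.1)) for r in nets.silhouettes(c,"gauge")[:1]])
E
```

```text
[ 0.64468248 -0.16023599  0.26192057]
beam (array([ 643. , -159.4]), array([128.4,  62.5]), 83.5, array([84.7, 92.3, 95.6]), 520) block (array([ 643.1, -160.6]), array([36.6, 24.6]), -8.0, array([122.9, 145.5, 149.5]), 140)
long (array([ 478.4, -170.5]), array([175.4,  51.7]), -14.2, array([11.8, 15.4, 19.1]), 584) mid (array([437.6,  12.1]), array([153.1,  53. ]), -11.3, array([19.2, 23.6, 27.3]), 304) short (array([ 464.5, -358.6]), array([128.1,  52.5]), 6.4, array([15.7, 19.4, 22.7]), 555)
beam (array([ 637.7, -197. ]), array([63.1, 49.2]), -6.4, array([84.3, 89.9, 95.3]), 141) block None
long (array([ 475.6, -191.2]), array([166.2, 138.5]), -3.2, array([ 9.7, 13.7, 18.8]), 614) mid None short (array([ 463.7, -359.7]), array([125.5,  51.4]), 6.0, array([13.7, 17.7, 23. ]), 442)
tilt [(0.47, (array([ 633. , -211.8]), array([61.4, 29.3]), -22.7, array([84.4, 90.3, 95.5]), 122))]
beam (array([ 644.9, -160.3]), array([124.,  63.]), 84.5, array([89.2, 90.6, 91.8]), 6050) block (array([ 644.4, -160.3]), array([35.5, 23.9]), -5.8, array([129.6, 146.2, 147.5]), 1294)
long (array([ 481.3, -171.6]), array([171.7,  50.3]), -14.2, array([12.2, 13.4, 14.7]), 3669) mid (array([438. ,  11.1]), array([151.1,  49.3]), -11.0, array([18.8, 21.5, 22.7]), 900) short (array([ 466.7, -359.5]), array([125.9,  50.7]), 6.7, array([15.8, 17.2, 18.4]), 2833)
```

```bash
python3 - <<'E'
from h import *
for c in ("scene","wrist"):
    d=eyes.get_image(c);P=cloud(d)
    m=(abs(P[...,0]-.47)<.14)&(abs(P[...,1]+.17)<.08)
    lab=cv2.connectedComponentsWithStats((m&(P[...,2]>.0085)&(P[...,2]<.02)).astype(np.uint8))
    for i in range(1,lab[0]):
        if lab[2][i,4]>60: print(c,rect(P,lab[1]==i,.005,.03))
    for r in nets.silhouettes(c,"plate_long")[:2]: print(c,r["p"],rect(P,r["mask"],.009,.02),d["image"][r["mask"]].mean(0))
E
```

```text
scene (array([ 509.3, -181.2]), array([231.4,  69. ]), -20.8, array([10.7, 15.5, 18.9]), 698)
scene 0.94 (array([ 487.1, -173. ]), array([186. ,  51.3]), -14.1, array([11.6, 15.6, 18.8]), 626) [187.91715116 184.95348837 185.09011628]
wrist (array([ 593.9, -209.7]), array([73.2, 36.6]), 85.8, array([11.1, 14.9, 16.7]), 345)
wrist (array([ 586.1, -124.1]), array([21.9,  5.5]), 83.2, array([11.6, 14.9, 16.8]), 85)
wrist (array([ 483.9, -172.3]), array([175.9,  50.1]), -14.2, array([12.1, 13.5, 14.6]), 3970)
wrist 0.93 (array([ 484.5, -172.4]), array([174.5,  50.1]), -14.2, array([12.2, 13.5, 14.7]), 3848) [234.29478458 229.4212648  236.01763668]
wrist 0.65 (array([ 706.5, -418.7]), array([131.3,  81.9]), 45.8, array([14. , 19.1, 19.9]), 4906) [69.52025932 67.68139883 73.01795287]
```

The gauge is back in the tray. However, a clear wrist view puts the long plate's centre at (0.484,-0.172). My earlier estimate was clipped by the window, so that reading was about 15 mm off the middle. I'll redo the readings properly, long to mid to short.

Call:
jog_arm:
  commands: [0,0,0.8,0,0,0,85,0,0,0.8,0,0,0,85,0,0,0.7,0,0,0,70,0,0,0.28,0,0,0,60,0,0,0,0,0,0,60,0,0,0,0,0,0,0,0,0,0,0,0,0,0,0,0,0,0,0,0,0,0,0,0,0,0,0,0,0,0,0,0,0,0,0,0,0,0,0,0,0,0,0,0,-0.7,0,0,0,0,0,0,-0.7,0,0,0,0,0,0,0,0,0,0,0]
  newtons: 50

```text
t: 29.68
tool_pos: [0.645, -0.1605, 0.1905]
tool_rot: [3.135, -0.159, 0.011]
contact_force: [0.1, 0.3, -6.9]
opening: 0.0238
grip_force: 51.2
```

```bash
python3 - <<'E'
from h import *
print(state()[0])
M=Rdown(np.radians(-14.2)); plan(([.484,-.1723,.19],M))
d=eyes.get_image("wrist");P=cloud(d)
for r in nets.silhouettes("wrist","plate_long")[:1]: print(r["p"],rect(P,r["mask"],.009,.02))
E
```

```text
[ 0.64499149 -0.16053489  0.19046684]
3 x [-0.875, 0.199, -0.001, 0.005, -0.024, 0.489] -> [ 0.484  -0.1723  0.19  ]
0.68 (array([ 410.2, -162.1]), array([61.9, 36.7]), -61.6, array([12.3, 13.5, 14.5]), 414)
```

Call:
jog_arm:
  commands: [-0.875,0.199,0,0,-0.024,0.489,0,-0.875,0.199,0,0,-0.024,0.489,0,-0.875,0.199,0,0,-0.024,0.489,0,0,0,0,0,0,0,0,0,0,0,0,0,0,0,0,0,0,0,0,0,0]

```text
t: 30.52
tool_pos: [0.4826, -0.1714, 0.1865]
tool_rot: [-3.117, 0.388, 0.013]
contact_force: [-0.8, -0.1, -6.5]
opening: 0.0234
grip_force: 51.1
```

```bash
python3 - <<'E'
from h import *
print(state()[0])
a=np.radians(-14.2);u=np.array([np.cos(a),np.sin(a)])
M=Rdown(a); plan(([.484,-.1723,.11],M))
for c in("wrist","scene"):
  d=eyes.get_image(c);P=cloud(d)
  for r in nets.silhouettes(c,"plate_long")[:1]: q=rect(P,r["mask"],.0095,.02);print(r["p"],q,q[0]+u*(q[1][0]/2-87.5),q[0]-u*(q[1][0]/2-87.5))
E
```

```text
[ 0.48255074 -0.17142399  0.18651091]
2 x [0.017, 0.004, 0.637, 0.001, 0.041, 0.002] -> [ 0.484  -0.1723  0.11  ]
0.57 (array([ 516.6, -180.6]), array([106.3,  49.9]), -14.1, array([12.5, 13.7, 14.9]), 5234) [ 483.29955223 -172.1736913 ] [ 549.90044777 -189.0263087 ]
0.76 (array([ 494.4, -175.8]), array([151.7,  49.8]), -14.0, array([10.9, 15.5, 18.8]), 441) [ 483.10596167 -172.94216895] [ 505.69403833 -178.65783105]
```

Call:
jog_arm:
  commands: [0.018,0.012,0.4,0,0.08,0,0,0,0,0.45,0,0,0,0,0,0,0.3,0,0,0,0,0,0,0.15,0,0,0,0,0,0,0.12,0,0,0,0,0,0,0,0,0,0,0,0,0,0,0,0,0,0,0,0,0,0,0,0,60,0,0,0,0,0,0,60,0,0,0,0,0,0,60,0,0,0,0,0,0,60,0,0,0,0,0,0,60,0,0,0,0,0,0,60,0,0,0,0,0,0,60,0,0,0,0,0,0,60,0,0,0,0,0,0,60,0,0,0,0,0,0,60,0,0,0,0,0,0,60,0,0,0,0,0,0,60]

```text
t: 33.1
tool_pos: [0.4829, -0.1725, 0.1022]
tool_rot: [3.117, -0.388, 0.001]
contact_force: [0.1, 0.2, 0.8]
opening: 0.0601
grip_force: 0.0
```

```bash
python3 - <<'E'
from h import *
p,M0=state(); print(p,np.degrees(np.arctan2(M0[1,0],M0[0,0])))
d=eyes.get_image("wrist");P=cloud(d); print(flat(P,.484,-.172,.075,.095,.09))
d=eyes.get_image("scene");P=cloud(d)
for n in("plate_long","plate_mid","plate_short"):
  for r in nets.silhouettes("scene",n)[:2]: print(n,rect(P,r["mask"],.0095,.03),d["image"][r["mask"]].mean(0).round())
M=Rdown(np.radians(-11.2))
plan(([p[0],p[1],.19],M0),([.4377,.012,.19],M))
E
```

```text
[ 0.48291589 -0.17248515  0.1021589 ] -14.204735061635146
(array([ 484.9, -173.8]), array([123.8,  66.6]), 75.7, array([81.8, 85.7, 87. ]), 15838)
plate_long (array([ 483.8, -171. ]), array([175.5,  52.2]), -15.2, array([11.4, 15.4, 19.1]), 332) [121. 119. 119.]
plate_mid (array([797. , 291.9]), array([156.9,  50.6]), -54.4, array([14.4, 23.1, 26.8]), 453) [ 46. 135. 129.]
plate_mid (array([455.4,   9.2]), array([115. ,  53.1]), -11.7, array([13.2, 23.1, 27. ]), 328) [165. 162. 162.]
plate_short (array([ 465.1, -359.1]), array([127.1,  53.3]), 6.7, array([13.8, 19.2, 22.8]), 584) [102. 101. 101.]
2 x [0.001, 0.0, -0.732, 0.0, 0.0, 0.0] -> [ 0.4829 -0.1725  0.19  ]
4 x [-0.357, -0.706, 0.0, 0.001, -0.002, -0.131] -> [0.4377 0.012  0.19  ]
```

Call:
jog_arm:
  commands: [0,0,0,0,0,0,0,0,0,0,0,0,0,0,0,0,0,0,0,0,0,0,0,0,0,0,0,0,0,0,0,0,0,0,0,0,0,-0.732,0,0,0,0,0,0,-0.732,0,0,0,0,-0.357,-0.706,0,0,0,-0.131,0,-0.357,-0.706,0,0,0,-0.131,0,-0.357,-0.706,0,0,0,-0.131,0,-0.357,-0.706,0,0,0,-0.131,0,0,0,0,0,0,0,0,0,0,0,0,0,0,0,0,0,0,0,0,0,0]

```text
t: 35.1
tool_pos: [0.4375, 0.0114, 0.1891]
tool_rot: [3.126, -0.309, -0.001]
contact_force: [0.2, -0.1, -6.7]
opening: 0.023
grip_force: 52.2
```

```bash
python3 - <<'E'
from h import *
a=np.radians(-11.2);u=np.array([np.cos(a),np.sin(a)])
M=Rdown(a); plan(([.4377,.012,.101],M))
for c in("wrist","scene"):
    P=cloud(eyes.get_image(c)); r=flat(P,.437,.012,.0175,.03,.14); print(r, 'centre from far end',r[0]+u*(r[1][0]/2-75))
E
```

```text
2 x [0.001, -0.006, 0.734, 0.003, 0.003, -0.007] -> [0.4377 0.012  0.101 ]
(array([469.1,   5.9]), array([85.3, 50.1]), -11.3, array([20.5, 21.7, 23. ]), 4343) centre from far end [437.36610072  12.18348126]
(array([439.7,  11.6]), array([146.3,  52.7]), -12.3, array([18.8, 23.6, 26.9]), 327) centre from far end [437.88523296  11.95933355]
```

Call:
jog_arm:
  commands: [0,-0.01,0.4,0,0,0,0,0,0,0.5,0,0,0,0,0,0,0.3,0,0,0,0,0,0,0.15,0,0,0,0,0,0,0.12,0,0,0,0,0,0,0,0,0,0,0,0,0,0,0,0,0,0,0,0,0,0,0,0,60,0,0,0,0,0,0,60,0,0,0,0,0,0,60,0,0,0,0,0,0,60,0,0,0,0,0,0,60,0,0,0,0,0,0,60,0,0,0,0,0,0,60,0,0,0,0,0,0,60,0,0,0,0,0,0,60,0,0,0,0,0,0,60,0,0,0,0,0,0,60,0,0,0,0,0,0,60]

```text
t: 37.58
tool_pos: [0.4379, 0.0125, 0.1016]
tool_rot: [3.126, -0.307, 0.001]
contact_force: [-0.2, -0.5, -0.5]
opening: 0.0601
grip_force: 0.0
```

```bash
python3 - <<'E'
from h import *
p,M0=state(); print(p)
d=eyes.get_image("wrist");P=cloud(d); print(flat(P,.437,.012,.075,.095,.09))
d=eyes.get_image("scene");P=cloud(d); print('short',flat(P,.466,-.36,.0135,.026,.12))
M=Rdown(np.radians(6.6))
plan(([p[0],p[1],.19],M0),([.4655,-.3592,.19],M))
E
```

```text
[0.43789438 0.01251778 0.1016122 ]
(array([441.3,  12. ]), array([123.9,  65.2]), 78.6, array([81.6, 85.7, 86.8]), 15909)
short (array([ 465.3, -359.9]), array([327.1,  98. ]), 33.3, array([15.5, 19.5, 23.2]), 574)
2 x [0.0, 0.0, -0.737, 0.0, 0.0, 0.0] -> [0.4379 0.0125 0.19  ]
7 x [0.121, 0.883, 0.0, 0.001, -0.001, -0.444] -> [ 0.4655 -0.3592  0.19  ]
```

Call:
jog_arm:
  commands: [0,0,0,0,0,0,0,0,0,0,0,0,0,0,0,0,0,0,0,0,0,0,0,0,0,0,0,0,0,0,0,0,0,0,0,0,0,-0.737,0,0,0,0,0,0,-0.737,0,0,0,0,0.115,0.883,0,0,0,-0.444,0,0.115,0.883,0,0,0,-0.444,0,0.115,0.883,0,0,0,-0.444,0,0.115,0.883,0,0,0,-0.444,0,0.115,0.883,0,0,0,-0.444,0,0.115,0.883,0,0,0,-0.444,0,0.115,0.883,0,0,0,-0.444,0,0,0,0,0,0,0,0,0,0,0,0,0,0,0,0,0,0,0,0,0,0]

```text
t: 39.8
tool_pos: [0.4623, -0.3577, 0.1892]
tool_rot: [-3.136, -0.182, 0.001]
contact_force: [-0.2, 0.3, -7.1]
opening: 0.0238
grip_force: 52.6
```

```bash
python3 - <<'E'
from h import *
a=np.radians(6.6);u=np.array([np.cos(a),np.sin(a)])
M=Rdown(a); plan(([.463,-.3594,.101],M))
P=cloud(eyes.get_image("wrist")); r=flat(P,.4645,-.359,.0135,.026,.12); print(r, 'centre from far end',r[0]+u*(r[1][0]/2-62.5))
E
```

```text
2 x [0.005, 0.015, 0.735, -0.004, 0.004, 0.005] -> [ 0.463  -0.3594  0.101 ]
(array([ 529.6, -325.3]), array([190.3,  80.8]), 39.0, array([16.2, 17.6, 18.9]), 3833) centre from far end [ 562.0336208  -321.54730204]
```

Call:
jog_arm:
  commands: [0.02,0.03,0.4,0,0,0,0,0,0,0.5,0,0,0,0,0,0,0.3,0,0,0,0,0,0,0.15,0,0,0,0,0,0,0.12,0,0,0,0,0,0,0,0,0,0,0,0,0,0,0,0,0,0,0,0,0,0,0,0,60,0,0,0,0,0,0,60,0,0,0,0,0,0,60,0,0,0,0,0,0,60,0,0,0,0,0,0,60,0,0,0,0,0,0,60,0,0,0,0,0,0,60,0,0,0,0,0,0,60,0,0,0,0,0,0,60,0,0,0,0,0,0,60,0,0,0,0,0,0,60,0,0,0,0,0,0,60]

```text
t: 42.22
tool_pos: [0.4643, -0.3608, 0.1022]
tool_rot: [3.136, 0.181, 0.001]
contact_force: [-0.2, 0.5, 0.0]
opening: 0.0605
grip_force: 0.0
```

```bash
python3 - <<'E'
from h import *
p,M0=state(); print(p)
d=eyes.get_image("wrist");P=cloud(d); print(flat(P,.465,-.359,.075,.095,.09))
d=eyes.get_image("scene");P=cloud(d)
for r in nets.silhouettes("scene","plate_short")[:1]: print(rect(P,r["mask"],.0135,.03))
M=Rdown(np.radians(-5.8))
plan(([p[0],p[1],.19],M0),([.642,-.160,.19],M))
E
```

```text
[ 0.46432864 -0.36080389  0.10215036]
(array([ 467.8, -362. ]), array([124.3,  66.4]), -83.9, array([81.9, 85.6, 86.9]), 16083)
(array([ 498.9, -354.8]), array([57.8, 52. ]), 4.8, array([16. , 19.5, 22.8]), 253)
2 x [0.001, 0.001, -0.732, 0.0, 0.0, 0.0] -> [ 0.4643 -0.3608  0.19  ]
5 x [0.612, -0.653, 0.0, 0.001, -0.001, 0.433] -> [ 0.642 -0.16   0.19 ]
```

Call:
jog_arm:
  commands: [0,0,0,0,0,0,0,0,0,0,0,0,0,0,0,0,0,0,0,0,0,0,0,0,0,0,0,0,0,0,0,0,0,0,0,0,0,-0.732,0,0,0,0,0,0,-0.732,0,0,0,0,0.605,-0.653,0,0,0,0.433,0,0.605,-0.653,0,0,0,0.433,0,0.605,-0.653,0,0,0,0.433,0,0.605,-0.653,0,0,0,0.433,0,0.605,-0.653,0,0,0,0.433,0,0,0,0,0,0,0,0,0,0,0,0,0,0,0,0,0,0,0,0,0,0]

```text
t: 44.25
tool_pos: [0.6385, -0.1605, 0.1886]
tool_rot: [-3.137, 0.161, 0.003]
contact_force: [-0.0, -0.3, -5.9]
opening: 0.0233
grip_force: 52.0
```

Call:
jog_arm:
  commands: [0,0,0.4,0,0,0,0,0,0,0.4,0,0,0,0,0,0,0.3,0,0,0,0,0,0,0.15,0,0,0,0,0,0,0.12,0,0,0,0,0,0,0,0,0,0,0,0,0,0,0,0,0,0,0,0,0,0,0,0,60,0,0,0,0,0,0,60,0,0,0,0,0,0,60,0,0,0,0,0,0,60,0,0,0,0,0,0,60,0,0,-0.4,0,0,0,60,0,0,-0.8,0,0,0,60,0,0,-0.8,0,0,0,85,0,0,-0.5,0,0,0,85,0,0,0,0,0,0,85]

```text
t: 46.38
tool_pos: [0.6413, -0.1606, 0.2619]
tool_rot: [3.135, -0.159, 0.012]
contact_force: [0.4, -0.3, -0.7]
opening: 0.0849
grip_force: 0.0
```

```bash
python3 - <<'E'
from h import *
p,M0=state(); print(p)
for c in ("wrist","scene"):
    d=eyes.get_image(c);P=cloud(d)
    print('beam',flat(P,.642,-.16,.08,.098,.09),'block',flat(P,.642,-.16,.12,.16,.09))
    for n in("plate_long","plate_mid","plate_short"):
      for r in nets.silhouettes(c,n)[:2]: print(c,n,rect(P,r["mask"],.0095,.03),d["image"][r["mask"]].mean(0).round())
# rack frame
a=np.radians(39.1); xr=np.array([np.cos(a),np.sin(a),0]); yr=np.array([-xr[1],xr[0],0]); O=np.array([.5295,.3157,0])-.085*xr
print('rack O',O)
E
```

```text
[ 0.64126214 -0.16060531  0.2618818 ]
beam (array([ 644.4, -160.9]), array([124.2,  63.6]), 84.5, array([88.8, 90.6, 91.9]), 5850) block (array([ 643.8, -160.9]), array([35.2, 23.7]), -6.2, array([128.9, 146.2, 147.6]), 1228)
wrist plate_long (array([ 483.7, -172.1]), array([176.3,  50.2]), -14.2, array([12.1, 13.4, 14.7]), 3875) [233. 228. 235.]
wrist plate_mid (array([ 380.1, -509.5]), array([100.4,  52.4]), -26.0, array([12.1, 20.7, 22.1]), 2261) [211. 133. 165.]
wrist plate_short (array([ 466.8, -359.5]), array([126. ,  50.4]), 6.7, array([14.8, 17.2, 18.4]), 2818) [196. 191. 198.]
wrist plate_short (array([ 768.8, -135.4]), array([96. , 27.6]), -42.0, array([10.8, 19.4, 28.7]), 144) [45. 45. 48.]
beam (array([ 642.8, -160.9]), array([126. ,  62.8]), 83.5, array([83.5, 92.2, 95.3]), 519) block (array([ 643.3, -160.7]), array([36.1, 24.7]), -8.1, array([125.1, 144.6, 150.2]), 138)
scene plate_long (array([ 483.1, -171.2]), array([177.7,  53.8]), -14.3, array([12. , 15.5, 19. ]), 616) [190. 187. 188.]
scene plate_mid (array([ 193., -323.]), array([152.2,  50. ]), -33.3, array([18.5, 23.5, 27.3]), 494) [65. 43. 79.]
scene plate_mid (array([ 356.4, -498.2]), array([152.4,  49.3]), -26.2, array([19.4, 23.5, 26.6]), 708) [196. 114. 135.]
scene plate_short (array([ 465.3, -359.8]), array([126.7,  53.7]), 7.5, array([13.7, 19.4, 23.1]), 563) [145. 143. 143.]
rack O [0.46353606 0.26209256 0.        ]
```

The gauge is upright in the tray. Now racking, starting with the mid plate in the far slot.

```bash
cat >> h.py <<'E'
def look(c,n,lo):
    d=eyes.get_image(c);P=cloud(d)
    for r in nets.silhouettes(c,n):
        if np.ptp(d["image"][r["mask"]].mean(0))<20: print(c,n,round(r["p"],2),rect(P,r["mask"],lo,lo+.02)); break
def rackpose(yoff,s,h,a=.013,up=0.,O=(.4635,.2621),yaw=39.1,th=None):
    y=np.radians(yaw); xr=np.array([np.cos(y),np.sin(y),0]); yr=np.array([-xr[1],xr[0],0]); Z=np.array([0,0,1.])
    if th is None: th=np.arctan2(.066,.085-a)+np.arcsin(.006/np.hypot(.066,.085-a))
    u=np.cos(th)*xr+np.sin(th)*Z; n=-np.sin(th)*xr+np.cos(th)*Z
    p=np.r_[O,0]+a*xr+yoff*yr+s*u+(h+up)*n
    return p,np.stack([u,np.cross(-n,u),-n],1)
E
python3 - <<'E'
from h import *
plan(([.43,.0135,.25],Rdown(np.radians(-11.2))))
E
```

```text
6 x [-0.643, -0.396, 0.017, 0.0, 0.003, 0.157] -> [0.43   0.0135 0.25  ]
```

Call:
jog_arm:
  commands: [-0.643,-0.396,0,0,0,0.157,85,-0.643,-0.396,0.02,0,0,0.157,85,-0.643,-0.396,0.02,0,0,0.157,85,-0.643,-0.396,0.02,0,0,0.157,85,-0.643,-0.396,0.02,0,0,0.157,85,-0.643,-0.396,0.02,0,0,0.157,85,0,0,0,0,0,0,85,0,0,0,0,0,0,85]

```text
t: 47.78
tool_pos: [0.4308, 0.0133, 0.2515]
tool_rot: [3.126, -0.306, 0.002]
contact_force: [-0.4, -0.4, 0.3]
opening: 0.085
grip_force: 0.0
```

```bash
python3 - <<'E'
from h import *
print(state()[0]); look("wrist","plate_mid",.0175)
a=np.radians(-11.2); c=np.array([.4377,.012])-.01*np.array([np.cos(a),np.sin(a)])
plan(([*c,.04],Rdown(a)),([*c,.001],Rdown(a)))
d=eyes.get_image("wrist");P=cloud(d);print('rail',flat(P,.5295,.316,.062,.08,.2),'strip',flat(P,.4635,.262,.0045,.012,.16))
E
```

```text
[0.43080431 0.01326872 0.25153069]
wrist plate_mid 0.62 (array([438.2,  12.1]), array([148.3,  50. ]), -11.3, array([20.4, 21.7, 22.9]), 5187)
4 x [-0.014, -0.002, 0.881, 0.002, -0.002, -0.002] -> [0.4279 0.0139 0.04  ]
1 x [0.0, 0.0, 0.65, 0.0, 0.0, 0.0] -> [0.4279 0.0139 0.001 ]
rail (array([567.2, 268.6]), array([204.2,  12.3]), -50.9, array([65.2, 70.7, 72.7]), 2906) strip (array([486.4, 281.8]), array([352.4,  81.6]), -50.6, array([4.8, 7.5, 9.1]), 3063)
```

Call:
jog_arm:
  commands: [-0.02,0,0.88,0,0,0,85,0,-0.01,0.88,0,0,0,85,0,0,0.88,0,0,0,80,0,0,0.88,0,0,0,70,0,0,0.4,0,0,0,66,0,0,0.15,0,0,0,66,0,0,0.08,0,0,0,66,0,0,0,0,0,0,66,0,0,0,0,0,0,66]

```text
t: 49.05
tool_pos: [0.4308, 0.0139, 0.0037]
tool_rot: [3.126, -0.306, 0.005]
contact_force: [-0.3, -0.1, -0.2]
opening: 0.0663
grip_force: 0.0
```

Call:
jog_arm:
  commands: [0,0,0,0,0,0,30,0,0,0,0,0,0,30,0,0,0,0,0,0,30,0,0,0,0,0,0,30,0,0,0,0,0,0,30]
  newtons: 70

```text
t: 49.68
tool_pos: [0.4308, 0.0139, 0.0038]
tool_rot: [3.126, -0.306, 0.005]
contact_force: [-1.3, 0.4, 5.7]
opening: 0.0484
grip_force: 75.0
```

```bash
python3 - <<'E'
from h import *
p,M0=state(); s,h=.0677,.0038
pA,MA=rackpose(.095,s,h,up=.10); pF,_=rackpose(.095,s,h,up=.002)
print(pA,pF)
plan(([p[0],p[1],.22],M0),([.38,.26,.25],Rdown(np.radians(39.1))),([*(pA+[0,0,.03])],MA))
E
```

```text
[0.3921723  0.32654891 0.12078923] [0.44690972 0.3710328  0.05275249]
5 x [0.002, 0.0, -0.721, 0.0, 0.0, 0.0] -> [0.4308 0.0139 0.22  ]
10 x [-0.002, -0.432, -0.05, 0.002, -0.003, -0.878] -> [0.38 0.26 0.25]
9 x [0.026, -0.081, 0.211, 0.0, 0.893, 0.0] -> [0.3922 0.3265 0.1508]
```

Call:
jog_arm:
  commands: [0,0,-0.3,0,0,0,30,0,0,-0.8,0,0,0,30,0,0,-0.9,0,0,0,30,0,0,-0.9,0,0,0,30,0,0,-0.7,0,0,0,30,0,-0.432,-0.05,0,0,-0.878,30,0,-0.432,-0.05,0,0,-0.878,30,0,-0.432,-0.05,0,0,-0.878,30,0,-0.432,-0.05,0,0,-0.878,30,0,-0.432,-0.05,0,0,-0.878,30,0,-0.432,-0.05,0,0,-0.878,30,0,-0.432,-0.05,0,0,-0.878,30,0,-0.432,-0.05,0,0,-0.878,30,0,-0.432,-0.05,0,0,-0.878,30,0,-0.432,-0.05,0,0,-0.878,30,0,0,0,0,0,0,30,0,0,0,0,0,0,30]

```text
t: 51.8
tool_pos: [0.3793, 0.2598, 0.2472]
tool_rot: [2.959, 1.05, -0.002]
contact_force: [-0.4, 0.6, -4.2]
opening: 0.0482
grip_force: 74.0
```

```bash
python3 - <<'E'
from h import *
p,M0=state(); s,h=.0677,.0038; print(p,np.degrees(np.arctan2(M0[1,0],M0[0,0])),ctrl.get_obs()["q"])
pA,MA=rackpose(.095,s,h,up=.10)
plan(([*(pA+[0,0,.03])],MA))
for c in("top","scene","wrist"):
    d=eyes.get_image(c);P=cloud(d); yy=np.radians(39.1); xr=np.array([np.cos(yy),np.sin(yy)]); 
    q=P[...,:2]-[.4635,.2621]; X=q@xr; Y=q@[-xr[1],xr[0]]; Z=P[...,2]
    m=(abs(Y)<.165)&(X>.06)&(X<.11)&(Z>.06)&(Z<.085); m2=(abs(Y)<.165)&(X>-.03)&(X<.015)&(Z>.0055)&(Z<.012)
    f=lambda k:(np.round(np.percentile(X[k]*1000,[3,50,97]),1),np.round(np.percentile(Z[k]*1000,[50,95]),1),np.polyfit(Y[k],X[k],1).round(4),int(k.sum())) if k.sum()>5 else None
    print(c,'rail',f(m),'strip',f(m2))
    m3=(abs(Y)<.22)&(X>-.02)&(X<.11)&(Z>.004)&(Z<.075); print(np.round(np.percentile(Y[m3]*1000,[0.5,99.5]),1))
E
```

```text
[0.37929702 0.25983384 0.24722227] 39.07953258430402 [ 4.39392136e-01 -3.68143989e-01  1.96096436e+00 -1.41931674e-03
  1.55017313e+00  1.32815133e+00]
9 x [0.029, -0.081, 0.206, 0.001, 0.895, 0.0] -> [0.3922 0.3265 0.1508]
top rail (array([77.8, 82.9, 90.1]), array([69.8, 75.7]), array([0.0013, 0.0834]), 194) strip (array([-21.5,  -6.6,   7.8]), array([ 7.8, 11.6]), array([-0.0094, -0.0064]), 163)
[-216.1  184.4]
scene rail (array([79.7, 84.3, 90.7]), array([72.9, 77.2]), array([0.0046, 0.0847]), 178) strip (array([-22.2,  -4.7,   9.2]), array([ 8.4, 11.5]), array([-0.0021, -0.0051]), 149)
[-214.3  215.6]
wrist rail (array([80.1, 84.3, 89.4]), array([71. , 72.7]), array([0.0007, 0.0844]), 5204) strip (array([-8.5, -3.9,  0.6]), array([7.7, 9. ]), array([ 0.0004, -0.0038]), 1381)
[-174.   176.4]
```

Call:
jog_arm:
  commands: [0.029,-0.081,0.206,0,0.895,0,30,0.029,-0.081,0.206,0,0.895,0,30,0.029,-0.081,0.206,0,0.895,0,30,0.029,-0.081,0.206,0,0.895,0,30,0.029,-0.081,0.206,0,0.895,0,30,0.029,-0.081,0.206,0,0.895,0,30,0.029,-0.081,0.206,0,0.895,0,30,0.029,-0.081,0.206,0,0.895,0,30,0.029,-0.081,0.206,0,0.895,0,30,0,0,0,0,0,0,30,0,0,0,0,0,0,30,0,0,0,0,0,0,30]

```text
t: 53.45
tool_pos: [0.3935, 0.3272, 0.1539]
tool_rot: [-2.517, -0.894, -1.075]
contact_force: [-0.8, -0.4, -4.0]
opening: 0.0486
grip_force: 74.1
```

```bash
python3 - <<'E'
from h import *
p,M0=state(); s,h=.0677,.0038; print(p,ctrl.get_obs()["q"].round(3))
pA,MA=rackpose(.095,s,h,up=.05);pB,_=rackpose(.095,s,h,up=.015);pF,_=rackpose(.095,s,h,up=.0025)
print('rot err',R.from_matrix(M0.T@MA).as_rotvec())
plan((pA,MA),(pB,MA),(pF,MA))
d=eyes.get_image("scene"); cv2.imwrite("pics/s7.png",cv2.resize(d["image"][:,:,::-1][40:200,270:470],None,fx=4,fy=3.7))
P=cloud(d)
# measured plate tilt/offset in rack frame from wrist cam
E
```

```text
[0.39354374 0.32722455 0.15385372] [ 0.46  -0.71   2.48   0.285  0.597  1.177]
rot err [ 0.00120812 -0.00342228  0.00097085]
2 x [-0.208, -0.004, 0.598, 0.006, -0.017, 0.005] -> [0.4201 0.3492 0.0861]
1 x [0.0, 0.0, 0.583, 0.0, 0.0, 0.0] -> [0.4396 0.3651 0.0618]
1 x [0.0, 0.0, 0.208, 0.0, 0.0, 0.0] -> [0.4466 0.3708 0.0531]
```

View pics/s7.png

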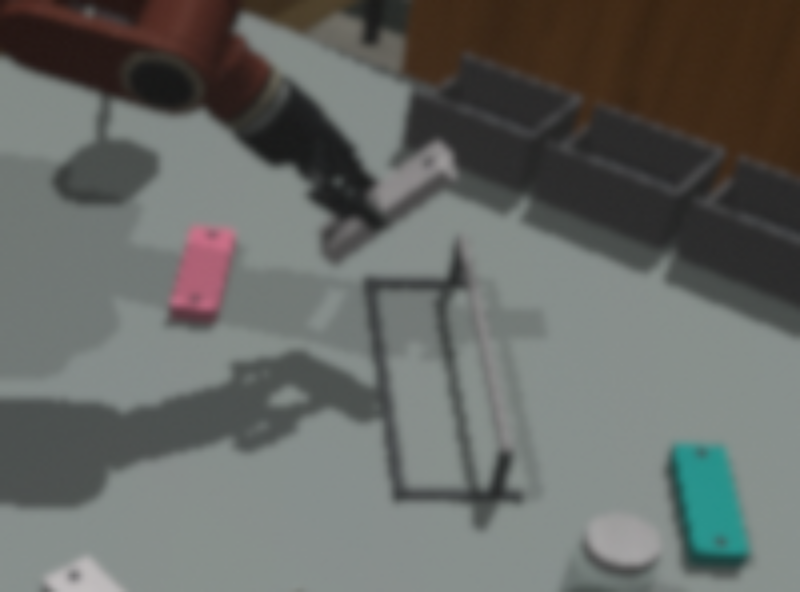

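Call:
jog_arm:
  commands: [-0.208,0,0.598,0,-0.017,0,30,-0.208,0,0.598,0,-0.017,0,30,0,0,0.4,0,0,0,30,0,0,0.18,0,0,0,30,0,0,0,0,0,0,30,0,0,0,0,0,0,30,0,0,0,0,0,0,30]

```text
t: 54.38
tool_pos: [0.4391, 0.3647, 0.0613]
tool_rot: [-2.519, -0.895, -1.071]
contact_force: [-0.3, -0.8, -4.0]
opening: 0.0484
grip_force: 74.1
```

```bash
cat >> h.py <<'E'
def rk(P):
    yy=np.radians(39.1); xr=np.array([np.cos(yy),np.sin(yy)]); q=P[...,:2]-[.4635,.2621]
    return np.stack([q@xr,q@[-xr[1],xr[0]],P[...,2]],-1)
def planefit(Q):
    """Q rack-frame points on top face -> tilt deg, height above ideal line"""
    c=Q.mean(0); n=np.linalg.svd(Q-c,full_matrices=False)[2][2]; n*=np.sign(n[2])
    return c,n,np.degrees(np.arctan2(-n[0],n[2])),np.degrees(np.arcsin(n[1]))
E
python3 - <<'E'
from h import *
p,M0=state(); s,h=.0677,.0038; print(p,ctrl.get_obs()["q"].round(3))
MA=rackpose(.095,s,h)[1];pB,_=rackpose(.095,s,h,up=.015);pF,_=rackpose(.095,s,h,up=.0025)
print('err at B, tool axes mm',M0.T@(pB-p)*1000,R.from_matrix(M0.T@MA).as_rotvec())
plan((pF,MA))
for c in("scene","top"):
    d=eyes.get_image(c);Q=rk(cloud(d)); m=(abs(Q[...,1]-.095)<.02)&(Q[...,0]>-.02)&(Q[...,0]<.15)&(Q[...,2]>.02)&(Q[...,2]<.2)
    b=d["image"].mean(-1); k=m&(b>90); print(c,k.sum()); 
    if k.sum()>30:
        cc,n,t,r=planefit(Q[k]); print(cc,t,r, 'xz range',np.percentile(Q[k],[1,99],axis=0).round(3).tolist())
E
```

```text
[0.43913374 0.36466579 0.06128554] [ 0.497 -0.269  2.376  0.511  0.273  0.945]
err at B, tool axes mm [ 0.83573342 -0.03623596  0.15774295] [ 0.00076439 -0.00040703  0.00102971]
1 x [0.014, -0.001, 0.211, 0.008, -0.004, 0.01] -> [0.4466 0.3708 0.0531]
scene 145
[0.06139753 0.09343643 0.10088824] 43.37481779716286 -8.470820405397006 xz range [[0.001, 0.076, 0.042], [0.103, 0.114, 0.134]]
top 344
[0.06080391 0.09481147 0.10045033] 42.33363447699138 0.804988083419863 xz range [[0.022, 0.076, 0.061], [0.102, 0.114, 0.133]]
```

Call:
jog_arm:
  commands: [0.014,0,0.12,0,0,0,30,0,0,0.09,0,0,0,30,0,0,0,0,0,0,30,0,0,0,0,0,0,30]

```text
t: 54.98
tool_pos: [0.4462, 0.3706, 0.0518]
tool_rot: [-2.52, -0.896, -1.068]
contact_force: [-0.8, 0.5, -3.6]
opening: 0.0481
grip_force: 74.1
```

```bash
python3 - <<'E'
from h import *
p,M0=state(); s,h=.0677,.0038
pF,MA=rackpose(.095,s,h,up=0.)
print('err to 0, tool axes mm',M0.T@(pF-p)*1000,R.from_matrix(M0.T@MA).as_rotvec())
d=eyes.get_image("top");Q=rk(cloud(d)); b=d["image"].mean(-1)
m=(abs(Q[...,1]-.095)<.018)&(Q[...,0]>-.02)&(Q[...,0]<.15)&(Q[...,2]>.02)&(Q[...,2]<.2)&(b>90)
cc,n,t,r=planefit(Q[m]); print(cc,t,r,np.percentile(Q[m],[1,99],axis=0).round(3).tolist())
E
```

```text
err to 0, tool axes mm [1.29130873 0.11944407 1.89987288] [0.00036751 0.00187077 0.0008437 ]
[0.07018561 0.09475881 0.09072472] 42.29097758163807 -0.06891385989141643 [[0.032, 0.077, 0.054], [0.111, 0.113, 0.124]]
```

Call:
jog_arm:
  commands: [0.012,0,0.03,0,0,0,30,0,0,0,0,0,0,30,0,0,0,0,0,0,60,0,0,0,0,0,0,75,0,0,0,0,0,0,80,0,0,0,0,0,0,80,0,0,0,0,0,0,80,0,0,0,0,0,0,80]

```text
t: 56.02
tool_pos: [0.4477, 0.3717, 0.0513]
tool_rot: [-2.52, -0.896, -1.069]
contact_force: [0.3, 0.2, 0.4]
opening: 0.0802
grip_force: 0.0
```

Call:
jog_arm:
  commands: [0,0,-0.3,0,0,0,80,0,0,-0.6,0,0,0,80,0,0,-0.8,0,0,0,80,0,0,-0.8,0,0,0,80,0,0,0,0,0,0,80]

```text
t: 56.65
tool_pos: [0.3679, 0.3062, 0.162]
tool_rot: [-2.509, -0.894, -1.093]
contact_force: [0.0, 0.5, -1.0]
opening: 0.0798
grip_force: 0.0
```

```bash
python3 - <<'E'
from h import *
print(state()[0],ctrl.get_obs()["q"].round(2))
for c in("scene","top","wrist"):
    d=eyes.get_image(c);Q=rk(cloud(d)); b=d["image"].mean(-1)
    m=(abs(Q[...,1]-.095)<.04)&(Q[...,0]>-.02)&(Q[...,0]<.15)&(Q[...,2]>.01)&(Q[...,2]<.14)&(b>100)
    if m.sum()>50: cc,n,t,r=planefit(Q[m]); print(c,cc,t,r,np.percentile(Q[m],[1,99],axis=0).round(3).tolist())
    if c=="scene": cv2.imwrite("pics/s8.png",cv2.resize(d["image"][:,:,::-1][40:200,270:470],None,fx=4,fy=3.7))
E
```

```text
[0.36789703 0.3061766  0.16202535] [ 0.43 -0.9   2.56  0.28  0.7   1.18]
scene [0.06081088 0.09324645 0.07945014] 42.9915403846458 -5.237019657975587 [[0.002, 0.067, 0.021], [0.114, 0.121, 0.123]]
top [0.05536786 0.09548536 0.07290374] 43.841149790569716 3.5942875351785655 [[-0.002, 0.071, 0.016], [0.113, 0.13, 0.122]]
wrist [0.05473913 0.09430102 0.07332993] 44.96658713216758 1.0400865553470633 [[-0.002, 0.064, 0.017], [0.101, 0.127, 0.121]]
```

View pics/s8.png

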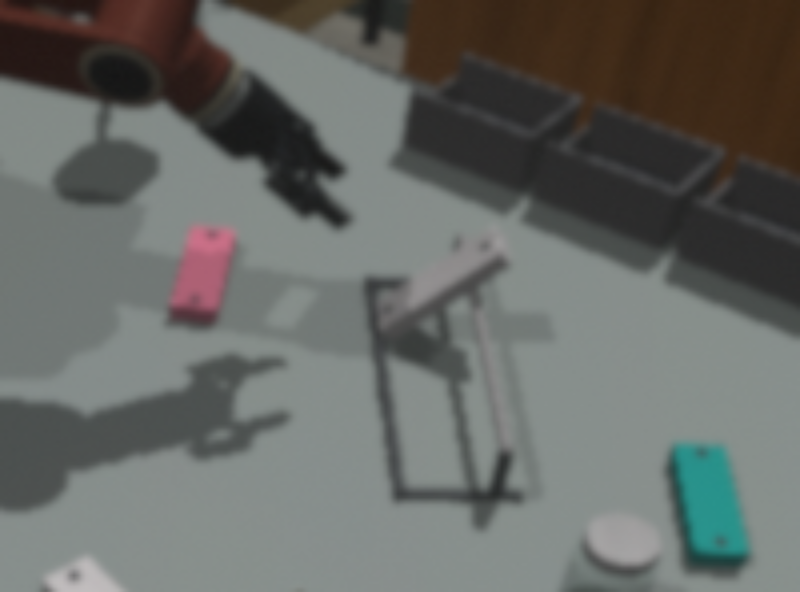

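The mid plate leans squarely in the rack, at crop (440,280). Next is the long plate.

```bash
python3 - <<'E'
from h import *
plan(([.39,.25,.25],Rdown(np.radians(39.1))),([.46,-.1662,.25],Rdown(np.radians(-14.2))))
E
```

```text
9 x [0.052, 0.108, -0.181, 0.0, -0.889, 0.001] -> [0.39 0.25 0.25]
11 x [-0.062, 0.66, 0.0, 0.0, 0.0, 0.846] -> [ 0.46   -0.1662  0.25  ]
```

Call:
jog_arm:
  commands: [0.052,0.108,-0.181,0,-0.889,0,85,0.052,0.108,-0.181,0,-0.889,0,85,0.052,0.108,-0.181,0,-0.889,0,85,0.052,0.108,-0.181,0,-0.889,0,85,0.052,0.108,-0.181,0,-0.889,0,85,0.052,0.108,-0.181,0,-0.889,0,85,0.052,0.108,-0.181,0,-0.889,0,85,0.052,0.108,-0.181,0,-0.889,0,85,0.052,0.108,-0.181,0,-0.889,0,85,0,0,0,0,0,0,85]

```text
t: 58.05
tool_pos: [0.3913, 0.2508, 0.2478]
tool_rot: [-2.96, -1.053, 0.007]
contact_force: [-0.5, -0.1, 0.1]
opening: 0.0849
grip_force: 0.0
```

Call:
jog_arm:
  commands: [-0.062,0.66,0,0,0,0.846,85,-0.062,0.66,0,0,0,0.846,85,-0.062,0.66,0,0,0,0.846,85,-0.062,0.66,0,0,0,0.846,85,-0.062,0.66,0,0,0,0.846,85,-0.062,0.66,0,0,0,0.846,85,-0.062,0.66,0,0,0,0.846,85,-0.062,0.66,0,0,0,0.846,85,-0.062,0.66,0,0,0,0.846,85,-0.062,0.66,0,0,0,0.846,85,-0.062,0.66,0,0,0,0.846,85,0,0,0,0,0,0,85,0,0,0,0,0,0,85]

```text
t: 59.68
tool_pos: [0.4597, -0.1654, 0.2487]
tool_rot: [-3.115, 0.386, 0.001]
contact_force: [-0.9, -0.1, 0.4]
opening: 0.0848
grip_force: 0.0
```

```bash
python3 - <<'E'
from h import *
print(state()[0]); look("wrist","plate_long",.0095)
plan(([.46,-.1662,.002],Rdown(np.radians(-14.2))))
E
```

```text
[ 0.45969488 -0.16537534  0.24871637]
wrist plate_long 0.9 (array([ 483.1, -172.1]), array([173.9,  50.1]), -14.2, array([12.4, 13.7, 15. ]), 6176)
5 x [0.001, 0.005, 0.825, -0.005, -0.001, 0.004] -> [ 0.46   -0.1662  0.002 ]
```

Call:
jog_arm:
  commands: [0,0.015,0.88,0,0,0,85,0,0,0.88,0,0,0,85,0,0,0.88,0,0,0,80,0,0,0.88,0,0,0,70,0,0,0.4,0,0,0,66,0,0,0.15,0,0,0,66,0,0,0.07,0,0,0,66,0,0,0,0,0,0,66,0,0,0,0,0,0,66]

```text
t: 60.9
tool_pos: [0.4614, -0.1672, 0.0038]
tool_rot: [-3.117, 0.387, -0.007]
contact_force: [-0.7, -0.7, -0.7]
opening: 0.0656
grip_force: 0.0
```

Call:
jog_arm:
  commands: [0,0,0.02,0,0,0,66,0,0,0,0,0,0,30,0,0,0,0,0,0,30,0,0,0,0,0,0,30,0,0,0,0,0,0,30,0,0,0,0,0,0,30]
  newtons: 70

```text
t: 61.65
tool_pos: [0.4609, -0.167, 0.0021]
tool_rot: [-3.117, 0.388, -0.004]
contact_force: [-1.2, 0.9, 5.9]
opening: 0.0478
grip_force: 73.1
```

```bash
python3 - <<'E'
from h import *
p,M0=state()
a=np.radians(-14.2);u=np.array([np.cos(a),np.sin(a)]); s=.0875+(p[:2]-[.4835,-.1722])@u; print('s',s,'h',p[2])
pA,MA=rackpose(0,s,p[2],up=.10)
plan(([p[0],p[1],.24],M0),([.40,.16,.26],Rdown(np.radians(39.1))),([*(pA+[0,0,.03])],MA))
E
```

```text
s 0.06433008075345956 h 0.0020588333816157454
5 x [0.002, -0.001, -0.793, 0.0, 0.0, 0.0] -> [ 0.4609 -0.167   0.24  ]
11 x [-0.005, -0.522, -0.03, 0.0, -0.003, -0.845] -> [0.4  0.16 0.26]
9 x [0.099, -0.073, 0.266, 0.0, 0.893, 0.0] -> [0.4512 0.2521 0.1472]
```

Call:
jog_arm:
  commands: [0,0,-0.3,0,0,0,30,0,0,-0.8,0,0,0,30,0,0,-0.95,0,0,0,30,0,0,-0.95,0,0,0,30,0,0,-0.95,0,0,0,30,0,-0.522,-0.03,0,0,-0.845,30,0,-0.522,-0.03,0,0,-0.845,30,0,-0.522,-0.03,0,0,-0.845,30,0,-0.522,-0.03,0,0,-0.845,30,0,-0.522,-0.03,0,0,-0.845,30,0,-0.522,-0.03,0,0,-0.845,30,0,-0.522,-0.03,0,0,-0.845,30,0,-0.522,-0.03,0,0,-0.845,30,0,-0.522,-0.03,0,0,-0.845,30,0,-0.522,-0.03,0,0,-0.845,30,0,-0.522,-0.03,0,0,-0.845,30,0,0,0,0,0,0,30,0,0,0,0,0,0,30]

```text
t: 63.9
tool_pos: [0.4017, 0.16, 0.258]
tool_rot: [2.961, 1.05, 0.003]
contact_force: [0.4, 0.8, -3.5]
opening: 0.048
grip_force: 73.6
```

```bash
python3 - <<'E'
from h import *
p,M0=state(); print(p,ctrl.get_obs()["opening"])
pA,MA=rackpose(0,.0643,.0021,up=.10)
plan(([*(pA+[0,0,.03])],MA))
d=eyes.get_image("scene");P=cloud(d)
for r in nets.silhouettes("scene","plate_long")[:1]:
    Q=P[r["mask"]]; Q=Q[abs(Q[:,2]-np.median(Q[:,2]))<.03]; c,n,t,_=planefit(Q); print('held plate centre',c,'normal',n, np.percentile(Q,[1,99],axis=0).round(3))
E
```

```text
[0.40169232 0.15995768 0.25803735] 0.048027729626867965
9 x [0.098, -0.075, 0.262, 0.001, 0.891, 0.0] -> [0.4512 0.2521 0.1472]h.py:48: RuntimeWarning: Mean of empty slice.
  c=Q.mean(0); n=np.linalg.svd(Q-c,full_matrices=False)[2][2]; n*=np.sign(n[2])
  ret = um.true_divide(
Traceback (most recent call last):
  File "h.py", line 48, in planefit
    c=Q.mean(0); n=np.linalg.svd(Q-c,full_matrices=False)[2][2]; n*=np.sign(n[2])
                   ~~~~~~~~~~~~~~~~~~~~~~~~~~~~~~~~~~~~~~~~~^^^
IndexError: index 2 is out of bounds for axis 0 with size 0
```

Call:
jog_arm:
  commands: [0.098,-0.075,0.262,0,0.891,0,30,0.098,-0.075,0.262,0,0.891,0,30,0.098,-0.075,0.262,0,0.891,0,30,0.098,-0.075,0.262,0,0.891,0,30,0.098,-0.075,0.262,0,0.891,0,30,0.098,-0.075,0.262,0,0.891,0,30,0.098,-0.075,0.262,0,0.891,0,30,0.098,-0.075,0.262,0,0.891,0,30,0.098,-0.075,0.262,0,0.891,0,30,0,0,0,0,0,0,30,0,0,0,0,0,0,30,0,0,0,0,0,0,30]

```text
t: 65.5
tool_pos: [0.4523, 0.2524, 0.1489]
tool_rot: [-2.519, -0.894, -1.074]
contact_force: [0.1, -0.3, -3.1]
opening: 0.0481
grip_force: 73.7
```

```bash
cat >> h.py <<'E'
def lean(y0,bmin=100,zl=.015,zh=.2,hw=.02,cams=("scene","top")):
    for c in cams:
        d=eyes.get_image(c);Q=rk(cloud(d)); b=d["image"].mean(-1)
        m=(abs(Q[...,1]-y0)<hw)&(Q[...,0]>-.07)&(Q[...,0]<.17)&(Q[...,2]>zl)&(Q[...,2]<zh)&(b>bmin)
        if m.sum()>50:
            cc,n,t,r=planefit(Q[m]); print(c,m.sum(),cc.round(4),'tilt',round(t,1),'roll',round(r,1),np.percentile(Q[m],[1,99],axis=0).round(3).tolist())
E
python3 - <<'E'
from h import *
p,M0=state(); s,h=.0643,.0021; print(p,ctrl.get_obs()["q"].round(3))
pA,MA=rackpose(0,s,h,up=.05);pB,_=rackpose(0,s,h,up=.015);pF,_=rackpose(0,s,h,up=.0)
print('rot err',R.from_matrix(M0.T@MA).as_rotvec())
plan((pA,MA),(pB,MA),(pF,MA)); lean(0,zl=.05,hw=.018,bmin=140)
E
```

```text
[0.45233572 0.25238488 0.14890443] [ 0.169 -0.651  2.456  0.589  0.688  0.721]
rot err [ 0.00174273 -0.00193076  0.00072436]
2 x [-0.197, -0.005, 0.594, 0.009, -0.01, 0.004] -> [0.4791 0.2748 0.0824]
1 x [0.0, 0.0, 0.583, 0.0, 0.0, 0.0] -> [0.4987 0.2907 0.0582]
1 x [0.0, 0.0, 0.25, 0.0, 0.0, 0.0] -> [0.5071 0.2975 0.0477]
top 148 [ 0.0005 -0.0014  0.1802] tilt 46.1 roll 0.4 [[-0.02, -0.018, 0.157], [0.022, 0.017, 0.199]]
```

Tilt 46°, well held. Lowering it.

Call:
jog_arm:
  commands: [-0.197,0,0.594,0,-0.01,0,30,-0.197,0,0.594,0,-0.01,0,30,0,0,0.4,0,0,0,30,0,0,0.2,0,0,0,30,0,0,0.1,0,0,0,30,0,0,0.06,0,0,0,30,0,0,0,0,0,0,30,0,0,0,0,0,0,30]

```text
t: 66.6
tool_pos: [0.5042, 0.2952, 0.0497]
tool_rot: [-2.52, -0.895, -1.07]
contact_force: [-0.8, -0.5, -2.7]
opening: 0.0478
grip_force: 73.7
```

```bash
python3 - <<'E'
from h import *
p,M0=state(); s,h=.0643,.0021
pF,MA=rackpose(0,s,h,up=0.)
print('err to 0, tool axes mm',M0.T@(pF-p)*1000,R.from_matrix(M0.T@MA).as_rotvec())
lean(0,zl=.05,hw=.018,bmin=140)
E
```

```text
err to 0, tool axes mm [ 1.16375477 -0.01582559  4.01442592] [0.00101472 0.00032923 0.00027523]
scene 62 [0.0937 0.0015 0.1088] tilt 42.7 roll 1.3 [[0.055, -0.012, 0.077], [0.129, 0.017, 0.14]]
top 313 [ 0.0854 -0.0003  0.0995] tilt 44.9 roll 0.5 [[0.047, -0.017, 0.059], [0.126, 0.018, 0.137]]
```

Call:
jog_arm:
  commands: [0.015,0,0.055,0,0,0,30,0,0,0,0,0,0,30,0,0,0,0,0,0,30,0,0,0,0,0,0,60,0,0,0,0,0,0,75,0,0,0,0,0,0,80,0,0,0,0,0,0,80,0,0,0,0,0,0,80,0,0,0,0,0,0,80]

```text
t: 67.82
tool_pos: [0.5064, 0.2971, 0.0475]
tool_rot: [-2.52, -0.895, -1.069]
contact_force: [0.7, 0.3, 0.7]
opening: 0.08
grip_force: 0.0
```

Call:
jog_arm:
  commands: [0,0,-0.3,0,0,0,80,0,0,-0.6,0,0,0,80,0,0,-0.8,0,0,0,80,0,0,-0.8,0,0,0,80,0,0,0,0,0,0,80]

```text
t: 68.45
tool_pos: [0.425, 0.2288, 0.1597]
tool_rot: [-2.514, -0.896, -1.093]
contact_force: [0.8, -0.5, 0.2]
opening: 0.0798
grip_force: 0.0
```

```bash
python3 - <<'E'
from h import *
print(state()[0]); lean(0,zl=.017,zh=.14,hw=.04,bmin=120,cams=("scene","top","wrist")); lean(.095,zl=.017,zh=.13,hw=.035,bmin=100)
a=np.radians(6.6)
plan(([.42,.15,.26],Rdown(np.radians(39.1))),([.466,-.3595,.25],Rdown(a)))
E
```

```text
[0.42497294 0.22875982 0.15971855]
scene 268 [0.0788 0.0017 0.0881] tilt 44.1 roll 1.9 [[0.026, -0.023, 0.034], [0.132, 0.027, 0.134]]
top 597 [0.0769 0.0003 0.0844] tilt 44.6 roll 2.6 [[0.024, -0.024, 0.031], [0.13, 0.03, 0.133]]
wrist 10103 [ 0.0717 -0.0004  0.0798] tilt 44.7 roll 1.4 [[0.01, -0.025, 0.019], [0.124, 0.03, 0.132]]
scene 289 [0.0577 0.0931 0.0761] tilt 43.7 roll -4.5 [[-0.0, 0.067, 0.02], [0.115, 0.121, 0.123]]
top 626 [0.0558 0.0951 0.0739] tilt 43.5 roll 1.8 [[-0.002, 0.071, 0.02], [0.114, 0.12, 0.122]]
9 x [0.002, 0.112, -0.234, -0.003, -0.886, -0.001] -> [0.42 0.15 0.26]
10 x [-0.286, 0.815, 0.017, 0.0, 0.0, 0.567] -> [ 0.466  -0.3595  0.25  ]
```

The long plate leans well, with a 44.7° tilt and its lower edge at about x = 11 mm. Next is the short plate.

Call:
jog_arm:
  commands: [0,0.112,-0.234,0,-0.886,0,85,0,0.112,-0.234,0,-0.886,0,85,0,0.112,-0.234,0,-0.886,0,85,0,0.112,-0.234,0,-0.886,0,85,0,0.112,-0.234,0,-0.886,0,85,0,0.112,-0.234,0,-0.886,0,85,0,0.112,-0.234,0,-0.886,0,85,0,0.112,-0.234,0,-0.886,0,85,0,0.112,-0.234,0,-0.886,0,85,0,0,0,0,0,0,85]

```text
t: 69.95
tool_pos: [0.4208, 0.1497, 0.2605]
tool_rot: [-2.958, -1.052, -0.001]
contact_force: [-1.0, -0.1, -0.8]
opening: 0.0852
grip_force: 0.0
```

Call:
jog_arm:
  commands: [-0.286,0.815,0.017,0,0,0.567,85,-0.286,0.815,0.017,0,0,0.567,85,-0.286,0.815,0.017,0,0,0.567,85,-0.286,0.815,0.017,0,0,0.567,85,-0.286,0.815,0.017,0,0,0.567,85,-0.286,0.815,0.017,0,0,0.567,85,-0.286,0.815,0.017,0,0,0.567,85,-0.286,0.815,0.017,0,0,0.567,85,-0.286,0.815,0.017,0,0,0.567,85,-0.286,0.815,0.017,0,0,0.567,85,0,0,0,0,0,0,85,0,0,0,0,0,0,85]

```text
t: 71.45
tool_pos: [0.465, -0.3595, 0.2488]
tool_rot: [-3.131, -0.181, -0.004]
contact_force: [0.5, 0.0, 0.7]
opening: 0.0846
grip_force: 0.0
```

```bash
python3 - <<'E'
from h import *
print(state()[0]); look("wrist","plate_short",.0135)
plan(([.466,-.3595,.002],Rdown(np.radians(6.6))))
E
```

```text
[ 0.46497355 -0.35954314  0.24882575]
wrist plate_short 0.72 (array([ 466.8, -359.7]), array([123.6,  50.1]), 6.6, array([16.3, 17.6, 19. ]), 4222)
5 x [0.0, 0.004, 0.827, -0.008, -0.008, 0.003] -> [ 0.466  -0.3595  0.002 ]
```

Call:
jog_arm:
  commands: [0,0.01,0.88,-0.04,-0.04,0,85,0,0,0.88,0,0,0,85,0,0,0.88,0,0,0,80,0,0,0.88,0,0,0,70,0,0,0.4,0,0,0,66,0,0,0.15,0,0,0,66,0,0,0.07,0,0,0,66,0,0,0,0,0,0,66,0,0,0,0,0,0,66,0,0,0,0,0,0,30,0,0,0,0,0,0,30,0,0,0,0,0,0,30,0,0,0,0,0,0,30,0,0,0,0,0,0,30]
  newtons: 70

```text
t: 73.3
tool_pos: [0.4664, -0.3619, 0.0042]
tool_rot: [3.133, 0.18, 0.003]
contact_force: [0.1, 1.4, 6.3]
opening: 0.0478
grip_force: 74.4
```

```bash
python3 - <<'E'
from h import *
p,M0=state()
a=np.radians(6.6);u=np.array([np.cos(a),np.sin(a)]); s=.0625+(p[:2]-[.4664,-.3597])@u; print('s',s,'h',p[2])
pA,MA=rackpose(-.095,s,p[2],up=.10)
plan(([p[0],p[1],.24],M0),([.45,.08,.26],Rdown(np.radians(39.1))),([*(pA+[0,0,.03])],MA))
E
```

```text
s 0.062279669005148364 h 0.004237919142835778
5 x [0.001, 0.002, -0.786, 0.0, 0.0, 0.0] -> [ 0.4664 -0.3619  0.24  ]
9 x [0.269, -0.785, -0.038, 0.004, -0.001, -0.631] -> [0.45 0.08 0.26]
9 x [0.115, -0.07, 0.272, 0.0, 0.893, 0.0] -> [0.5088 0.1765 0.1472]
```

Call:
jog_arm:
  commands: [0,0,-0.3,0,0,0,30,0,0,-0.8,0,0,0,30,0,0,-0.95,0,0,0,30,0,0,-0.95,0,0,0,30,0,0,-0.93,0,0,0,30,0.269,-0.785,-0.038,0,0,-0.631,30,0.269,-0.785,-0.038,0,0,-0.631,30,0.269,-0.785,-0.038,0,0,-0.631,30,0.269,-0.785,-0.038,0,0,-0.631,30,0.269,-0.785,-0.038,0,0,-0.631,30,0.269,-0.785,-0.038,0,0,-0.631,30,0.269,-0.785,-0.038,0,0,-0.631,30,0.269,-0.785,-0.038,0,0,-0.631,30,0.269,-0.785,-0.038,0,0,-0.631,30,0,0,0,0,0,0,30,0,0,0,0,0,0,30]

```text
t: 75.3
tool_pos: [0.4487, 0.0808, 0.2582]
tool_rot: [2.958, 1.051, -0.001]
contact_force: [0.5, -0.6, -3.4]
opening: 0.048
grip_force: 73.7
```

```bash
python3 - <<'E'
from h import *
print(state()[0]); pA,MA=rackpose(-.095,.0623,.0042,up=.10)
plan(([*(pA+[0,0,.03])],MA))
E
```

```text
[0.44867885 0.08080839 0.25816097]
9 x [0.117, -0.068, 0.269, 0.002, 0.894, 0.002] -> [0.5089 0.1766 0.1472]
```

Call:
jog_arm:
  commands: [0.117,-0.068,0.269,0,0.894,0,30,0.117,-0.068,0.269,0,0.894,0,30,0.117,-0.068,0.269,0,0.894,0,30,0.117,-0.068,0.269,0,0.894,0,30,0.117,-0.068,0.269,0,0.894,0,30,0.117,-0.068,0.269,0,0.894,0,30,0.117,-0.068,0.269,0,0.894,0,30,0.117,-0.068,0.269,0,0.894,0,30,0.117,-0.068,0.269,0,0.894,0,30,0,0,0,0,0,0,30,0,0,0,0,0,0,30,0,0,0,0,0,0,30]

```text
t: 76.8
tool_pos: [0.5099, 0.1764, 0.1487]
tool_rot: [-2.519, -0.897, -1.074]
contact_force: [0.7, 0.2, -2.9]
opening: 0.0481
grip_force: 73.8
```

```bash
python3 - <<'E'
from h import *
p,M0=state(); s,h=.0623,.0042; print(p,ctrl.get_obs()["q"].round(3))
pA,MA=rackpose(-.095,s,h,up=.05);pB,_=rackpose(-.095,s,h,up=.004)
print('rot err',R.from_matrix(M0.T@MA).as_rotvec())
plan((pA,MA),(pB,MA)); lean(-.095,zl=.07,hw=.018,bmin=140)
E
```

```text
[0.50987505 0.17637482 0.14867956] [-0.069 -0.507  2.372  0.765  0.787  0.398]
rot err [ 0.00235648 -0.00129964  0.00259605]
2 x [-0.193, -0.008, 0.595, 0.012, -0.006, 0.013] -> [0.5368 0.1993 0.0825]
1 x [0.0, 0.0, 0.767, 0.0, 0.0, 0.0] -> [0.5625 0.2201 0.0505]
top 181 [-0.0038 -0.0953  0.1808] tilt 40.3 roll -0.8 [[-0.025, -0.113, 0.157], [0.024, -0.078, 0.199]]
```

Call:
jog_arm:
  commands: [-0.193,-0.008,0.595,0.012,0,0.013,30,-0.193,-0.008,0.595,0.012,0,0.013,30,0,0,0.4,0,0,0,30,0,0,0.2,0,0,0,30,0,0,0.1,0,0,0,30,0,0,0.06,0,0,0,30,0,0,0,0,0,0,30,0,0,0,0,0,0,30]

```text
t: 77.9
tool_pos: [0.5615, 0.2206, 0.0499]
tool_rot: [-2.517, -0.893, -1.071]
contact_force: [0.5, 0.8, -4.0]
opening: 0.048
grip_force: 73.8
```

```bash
python3 - <<'E'
from h import *
p,M0=state(); s,h=.0623,.0042
pF,MA=rackpose(-.095,s,h,up=0.)
print('err to 0, tool axes mm',M0.T@(pF-p)*1000,R.from_matrix(M0.T@MA).as_rotvec())
lean(-.095,zl=.03,hw=.018,bmin=140)
E
```

```text
err to 0, tool axes mm [0.7958088  0.97495298 3.94225909] [-0.0010352  -0.00131344 -0.00068713]
scene 55 [ 0.0686 -0.0914  0.0884] tilt 40.8 roll -1.5 [[0.049, -0.109, 0.07], [0.093, -0.078, 0.108]]
top 168 [ 0.0654 -0.0955  0.0843] tilt 42.5 roll 0.4 [[0.044, -0.112, 0.061], [0.092, -0.078, 0.105]]
```

Call:
jog_arm:
  commands: [0.01,0,0.055,0,0,0,30,0,0,0,0,0,0,30,0,0,0,0,0,0,30,0,0,0,0,0,0,60,0,0,0,0,0,0,75,0,0,0,0,0,0,80,0,0,0,0,0,0,80,0,0,0,0,0,0,80,0,0,0,0,0,0,80]

```text
t: 79.12
tool_pos: [0.5634, 0.2225, 0.0474]
tool_rot: [-2.517, -0.893, -1.069]
contact_force: [-0.4, -0.2, -0.1]
opening: 0.0803
grip_force: 0.0
```

Call:
jog_arm:
  commands: [0,0,-0.3,0,0,0,80,0,0,-0.6,0,0,0,80,0,0,-0.8,0,0,0,80,0,0,-0.8,0,0,0,80,0,0,-0.8,0,0,0,80,0,0,0,0,0,0,80]

```text
t: 79.88
tool_pos: [0.4545, 0.1307, 0.1906]
tool_rot: [-2.518, -0.895, -1.086]
contact_force: [0.3, -0.6, -0.7]
opening: 0.0799
grip_force: 0.0
```

```bash
python3 - <<'E'
from h import *
print(state()[0])
for y in(-.095,0,.095): lean(y,zl=.017,zh=.14,hw=.035,bmin=100,cams=("scene","top","wrist"))
for c in("scene","top"):
    d=eyes.get_image(c);P=cloud(d)
    print('beam',flat(P,.642,-.16,.08,.098,.09),'block',flat(P,.642,-.16,.12,.16,.09))
    for n in("jar","fan_housing","hex_case"):
        r=nets.silhouettes(c,n)[0]; print(n,rect(P,r["mask"],-.05,.3))
    if c=="scene": cv2.imwrite("pics/s9.png",cv2.resize(d["image"][:,:,::-1][70:290,250:520],None,fx=2.9,fy=2.7))
E
```

```text
[0.45446435 0.13066604 0.19062211]
scene 282 [ 0.0508 -0.0947  0.0649] tilt 43.4 roll -2.0 [[0.003, -0.122, 0.019], [0.098, -0.07, 0.103]]
top 481 [ 0.05   -0.094   0.0623] tilt 43.5 roll 2.0 [[0.001, -0.119, 0.019], [0.096, -0.066, 0.103]]
wrist 5190 [ 0.049  -0.0948  0.0623] tilt 44.2 roll 0.4 [[0.004, -0.122, 0.018], [0.088, -0.066, 0.101]]
scene 367 [ 0.0721 -0.002   0.081 ] tilt 43.9 roll -2.7 [[0.008, -0.028, 0.019], [0.131, 0.026, 0.134]]
top 695 [ 0.07   -0.0004  0.0779] tilt 44.1 roll 2.2 [[0.007, -0.025, 0.019], [0.13, 0.027, 0.133]]
wrist 7745 [ 0.0713 -0.0014  0.0795] tilt 44.7 roll -0.4 [[0.01, -0.026, 0.019], [0.124, 0.024, 0.132]]
scene 295 [0.0567 0.0926 0.0753] tilt 43.4 roll -5.9 [[-0.001, 0.068, 0.02], [0.115, 0.122, 0.122]]
top 630 [0.0554 0.0951 0.0734] tilt 43.4 roll 1.3 [[-0.002, 0.071, 0.019], [0.114, 0.119, 0.121]]
wrist 6786 [0.0542 0.0932 0.0735] tilt 45.1 roll -2.2 [[-0.001, 0.069, 0.018], [0.102, 0.118, 0.121]]
beam (array([ 643.4, -161.1]), array([127.8,  63. ]), 84.1, array([84.4, 92.1, 95.5]), 522) block (array([ 641., -148.]), array([55.5, 38. ]), -82.1, array([122.7, 143.8, 150.8]), 144)
jar (array([783. , 106.1]), array([66. , 64.2]), -46.7, array([ 12.8,  78.9, 108.5]), 623)
fan_housing (array([ 802.3, -113.2]), array([124.8,  98.8]), -22.8, array([ 8.4, 64.2, 76.3]), 1088)
hex_case (array([ 710.5, -420.3]), array([133.3, 114.3]), 47.2, array([18.6, 23.6, 93.9]), 1254)
beam (array([ 640.7, -160.7]), array([123.7,  65.5]), 83.8, array([83.3, 89.8, 95.5]), 550) block (array([ 640.7, -160.8]), array([36.6, 23.6]), -6.4, array([127.1, 144.5, 149.8]), 94)
jar (array([797.8, 119. ]), array([110.7,  78.1]), 18.4, array([  2.1,  95.4, 108.6]), 521)
fan_housing (array([785.6, -96.4]), array([131.6, 125.9]), 4.5, array([ 6.3, 61.1, 73.7]), 906)
hex_case (array([ 712.7, -426.2]), array([129.6, 106.7]), 45.4, array([14.1, 23.9, 89.1]), 1362)
```

View pics/s9.png

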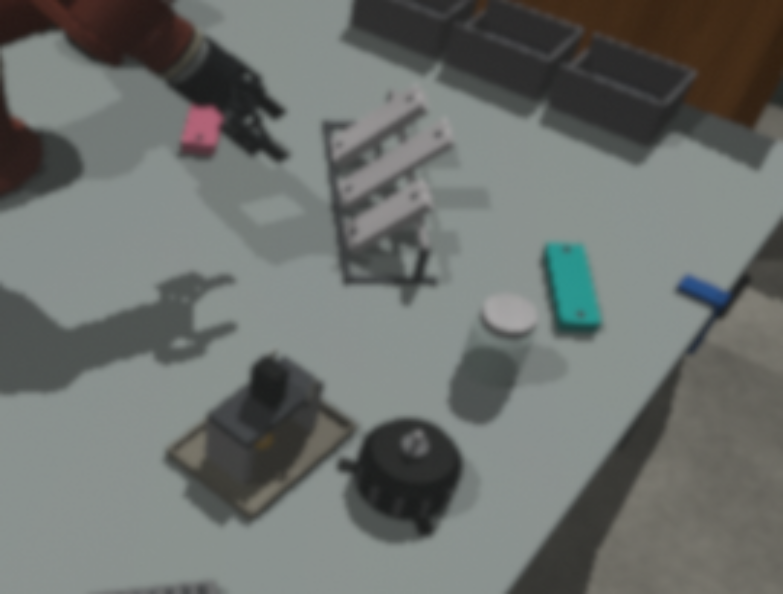

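All three plates lean side by side at crop (330–450, 95–240). The gauge stands upright in the tray at (265,430) and the bystanders are undisturbed, so I'll hand the job in.

```bash
python3 -c "
from station import job
print(job.finish_job())"
```

```text
the job is handed in; nothing more can be done
None
```

I handed the job in: the gauge was zeroed on bare bench, stood over the long, mid and short plates in that order, and put back upright in the tray, and all three plates now lean in the rack. The long plate got knocked aside, so my first stand over it was about 15 mm off its middle; I repeated all three stands (the zero check was not repeated).

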